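# Set up the capping rail on the lab bench

## Task

Set up the capping rail: hang every tray standing on the bench (the wide cap bin and each narrow pen tray) on a screw of its own, the screw head through the keyhole and the tray slid fully down to lock. Once all of them hang and are let go, pour all the caps from the beaker into the hanging cap bin, then stand the empty beaker upright on the round black mat. Leave the other things on the bench where they are.

Things in the scene. Friction and masses are not known exactly. Their poses are not given: they have to be found in the camera images.
- bin_tab (a point): Cap bin: the WIDE grey plastic tray, 240 g, standing upright on the bench. This point: centre of the grip tab on top of its back plate, 122 mm above the underside. The tab is 10 mm thick (x), 36 mm wide (y), 104 to 136 mm above the underside, its rear flush with the plate's rear face; pinch it across its thickness from above. Tray axes: z up, x from the open box to the back plate, y sideways.
- trayA_tab (a point): Pen tray: NARROW grey plastic tray, same plate, keyhole and tab as the cap bin, with a box 50 mm wide, 46 mm deep, rim 55 mm high; 150 g. Standing upright on the bench. This point is the centre of its grip tab (as on the cap bin). May be absent.
- trayB_tab (a point): Pen tray: NARROW grey plastic tray, same plate, keyhole and tab as the cap bin, with a box 50 mm wide, 46 mm deep, rim 55 mm high; 150 g. Standing upright on the bench. This point is the centre of its grip tab (as on the cap bin). May be absent.
- bin_seat (a point): Cap bin: point in the middle of the 4 mm back plate's thickness, on its centre line, 90.5 mm above the underside, where the screw shank's centre lies when the tray hangs fully down. The keyhole is an opening 22 mm across, centred 20.5 mm below this point, with a 9 mm wide slot up from it, closed 3 mm above this point; the opening's top funnels into the slot. Tray axes.
- trayA_seat (a point): Pen tray A: point in the middle of the 4 mm back plate's thickness, on its centre line, 90.5 mm above the underside, where the screw shank's centre lies when the tray hangs fully down. The keyhole is an opening 22 mm across, centred 20.5 mm below this point, with a 9 mm wide slot up from it, closed 3 mm above this point; the opening's top funnels into the slot. Tray axes.
- trayB_seat (a point): Pen tray B: point in the middle of the 4 mm back plate's thickness, on its centre line, 90.5 mm above the underside, where the screw shank's centre lies when the tray hangs fully down. The keyhole is an opening 22 mm across, centred 20.5 mm below this point, with a 9 mm wide slot up from it, closed 3 mm above this point; the opening's top funnels into the slot. Tray axes.
- bin_in (a point): Centre of the cap bin's inner floor, 4 mm above the underside, 42.5 mm in front (-x) of the plate's rear face. The open box is 100 mm wide (y) and 85 mm deep (x) outside, 92 by 77 mm inside, rim 55 mm above the underside, 4 mm walls; the back plate rises behind it to 106 mm, the tab to 136 mm. Tray axes.
- screw0 (a point): One of three steel screws 110 mm apart in the face of the rail, a low grey upright board fixed on the robot's left (330 long, 18 thick, 139 mm high), 125 mm above the bench. This point: middle of the bare shank, 3.5 mm off the face. Shank 6 mm thick, 7 mm long, then a head 15 mm across, 5 mm thick. Axes: x level, into the face (a hung tray's x is along it), y along the rail, z up.
- screw1 (a point): One of three steel screws 110 mm apart in the face of the rail, a low grey upright board fixed on the robot's left (330 long, 18 thick, 139 mm high), 125 mm above the bench. This point: middle of the bare shank, 3.5 mm off the face. Shank 6 mm thick, 7 mm long, then a head 15 mm across, 5 mm thick. Axes: x level, into the face (a hung tray's x is along it), y along the rail, z up.
- screw2 (a point): One of three steel screws 110 mm apart in the face of the rail, a low grey upright board fixed on the robot's left (330 long, 18 thick, 139 mm high), 125 mm above the bench. This point: middle of the bare shank, 3.5 mm off the face. Shank 6 mm thick, 7 mm long, then a head 15 mm across, 5 mm thick. Axes: x level, into the face (a hung tray's x is along it), y along the rail, z up.
- beaker_mid (a point): White round plastic beaker standing on the bench with six caps in it: 80 mm high, outside diameter 50 mm at the foot and 64 mm at the rim, 3 mm wall, 4 mm floor, open on top; about 90 g empty. This point is on its axis, half-way up (40 mm); z is its axis, towards the mouth.
- cap0_mid (a point): White bottle cap, a solid disc 19 mm across and 14 mm high, 10 g, in the beaker at the start; its centre.
- cap1_mid (a point): White bottle cap, a solid disc 19 mm across and 14 mm high, 10 g, in the beaker at the start; its centre.
- cap2_mid (a point): White bottle cap, a solid disc 19 mm across and 14 mm high, 10 g, in the beaker at the start; its centre.
- cap3_mid (a point): White bottle cap, a solid disc 19 mm across and 14 mm high, 10 g, in the beaker at the start; its centre.
- cap4_mid (a point): White bottle cap, a solid disc 19 mm across and 14 mm high, 10 g, in the beaker at the start; its centre.
- cap5_mid (a point): White bottle cap, a solid disc 19 mm across and 14 mm high, 10 g, in the beaker at the start; its centre.
- mat_top (a point): Round black rubber mat, 96 mm across, 3 mm thick, fixed flat on the bench on the robot's right: centre of its top.
- reagent: Bystander, leave alone: small bottle, 34 mm across, 62 mm high. Origin at the middle of its underside.
- dish: Bystander, leave alone: shallow glass dish, 88 mm across. Origin at the middle of its underside.
- jar: Bystander, leave alone: jar, 64 mm across, 75 mm high. Origin at the middle of its underside.
- marker: Bystander, leave alone: marker pen lying on the bench, 125 mm long. Origin at the middle of its underside.
There are look-alikes about, which are no part of the job. What is shaped like the part that bears beaker_mid but brown or yellow is not meant.

How it is judged:
On the way, in this order (a step that is already met when the one before it is completed fails the run):
1. every tray present hangs locked on a screw, let go ((distance between bin_seat and screw0 below 0.007 m or distance between bin_seat and screw1 below 0.007 m or distance between bin_seat and screw2 below 0.007 m) and angle between each of bin_tab, trayA_tab, trayB_tab's own z axis and vertical below 0.35 rad and contact force between each of bin, trayA, trayB and the fingers below 0.05 N and (distance between trayA_seat and screw0 below 0.007 m or distance between trayA_seat and screw1 below 0.007 m or distance between trayA_seat and screw2 below 0.007 m) and (distance between trayB_seat and screw0 below 0.007 m or distance between trayB_seat and screw1 below 0.007 m or distance between trayB_seat and screw2 below 0.007 m)), for 0.2 s.
2. the beaker is tipped above the cap bin while that hangs (angle between beaker_mid's own z axis and vertical above 0.9 rad and horizontal distance between beaker_mid and bin_in below 0.16 m and z of beaker_mid in the frame of bin_in above 0.06 m and (distance between bin_seat and screw0 below 0.007 m or distance between bin_seat and screw1 below 0.007 m or distance between bin_seat and screw2 below 0.007 m)), for 0.1 s.
At the end, for the whole second after the job is handed in: Every tray present hangs locked on a screw (its seat point within 7 mm of a screw's shank point, tilted less than 0.35 rad), released; all six caps lie inside the hanging cap bin; the beaker stands upright (within 0.1 rad) on the mat, its axis within 35 mm of the mat's centre, at rest (all of step 1 and x of cap0_mid in the frame of bin_in between -0.044 and 0.044 m and y of cap0_mid in the frame of bin_in between -0.05 and 0.05 m and z of cap0_mid in the frame of bin_in between 0 and 0.052 m and x of cap1_mid in the frame of bin_in between -0.044 and 0.044 m and y of cap1_mid in the frame of bin_in between -0.05 and 0.05 m and z of cap1_mid in the frame of bin_in between 0 and 0.052 m and x of cap2_mid in the frame of bin_in between -0.044 and 0.044 m and y of cap2_mid in the frame of bin_in between -0.05 and 0.05 m and z of cap2_mid in the frame of bin_in between 0 and 0.052 m and x of cap3_mid in the frame of bin_in between -0.044 and 0.044 m and y of cap3_mid in the frame of bin_in between -0.05 and 0.05 m and z of cap3_mid in the frame of bin_in between 0 and 0.052 m and x of cap4_mid in the frame of bin_in between -0.044 and 0.044 m and y of cap4_mid in the frame of bin_in between -0.05 and 0.05 m and z of cap4_mid in the frame of bin_in between 0 and 0.052 m and x of cap5_mid in the frame of bin_in between -0.044 and 0.044 m and y of cap5_mid in the frame of bin_in between -0.05 and 0.05 m and z of cap5_mid in the frame of bin_in between 0 and 0.052 m and horizontal distance between beaker_mid and mat_top below 0.035 m and angle between beaker_mid's own z axis and vertical below 0.1 rad and z of beaker_mid in the frame of mat_top between 0.033 and 0.047 m and linear speed of beaker below 0.03 m/s); the robot touches nothing.
It fails at once if a bystander is pushed more than 30 mm or knocked over (distance of any of reagent, dish, jar, marker from where it was at the start of the episode above 0.03 m).
Of trayA, trayB only 1 to 2 are there at a start; the rules pass over those that are not, and their reading is None.
At some moment in a run one of beaker, bin, trayA, trayB may be knocked a few centimetres aside while the robot is not near it.
It also fails if it takes over 210 s, if anything falls off the work surface, if the arm or the gripper's body presses on something with over 40 N, if the wrist force passes 120 N, or if a joint passes its speed limit or range.

## Robot

A 6-joint arm with a two-finger parallel gripper is mounted at the origin on the work surface. World frame = base frame: x ahead of the robot, y to its left, z up, the work surface at z = 0. Lengths are in m, angles in rad, forces in N, time in s.
With the tool pointing down it reaches from about 0.2 to 0.875 m from the base axis. Payload 3.4 kg.
Tool frame: the origin (TCP) lies between the finger pads; the fingertips stand 25 mm ahead of it and the grasp point (between the pads) lies 6 mm ahead of it (r.nose_length is the z of the fingertips in the tool frame, in m); z points along the fingers, x is the direction in which the jaws open and shut, and the axes are right-handed (so a half turn about z gives the same grasp; the last joint's range is limited). The gripper opens to 94 mm and grips with 3 to 60 N. Pads are 16 mm wide; open, the fingers measure 119 mm over their backs; the gripper's body (75 mm by 177 mm) begins 78 mm behind the grasp point.
Start: joints at [-1.417, 0.276, 1.505, -0, 1.361, -0.121], TCP at [0.156, -0.553, 0.23] pointing down, gripper open.
Joint ranges: [-2.89, 2.89], [-0.75, 2.08], [0.22, 2.7], [-1.18, 4.32], [0.11, 2.71], [-2.7, 2.7]. Speed limits (rad/s): [2.57, 2.57, 3.14, 3.14, 3.14, 3.14].

## Interface

Orientations are given as a unit quaternion [w, x, y, z].
In Python, from plant import r, gripper_to, inverse_kinematics, vision, models, telemetry gives the robot as it stands. Calls block until the motion is done:
- r.move_to(position, orientation): joint-space move of the TCP to a pose.
- r.move_l(position, rot=None, vel=0.15, guard=None): straight line of the TCP; rot=None keeps the orientation; vel is the mean speed in m/s. With guard (N) it stops when the force on the tool has changed by that much, and returns True; else False.
- r.movej(angles): joint-space move.
- gripper_to(opening, f_grip=None): finger opening in m; f_grip is the grip in N (None keeps the last); returns when the fingers have stopped.
- r.hold(seconds).
- inverse_kinematics(position, orientation): joint angles nearest the present ones, or None.
- vision.snapshot(name): name is "side" or "top"; returns the picture (480x640x3 uint8, red, green, blue); there is no depth.
- vision.get_calibration(name): a dict with "fx", "fy", "cx", "cy" (pixels), "position" and "orientation" of the camera in the world. Camera axes: x right, y down, z forward; pixel columns grow to the right and rows downward; lengths in m; the calibration is good to about 2 mm. A picture is of the moment at which its call begins. get_calibration takes no time and is no camera call.
A pose or a line that the arm cannot do raises r.PlanningError and nothing moves.
- r.sign_off(): hands the job in, once; it reports no verdict.
Trained networks look in the newest picture that a camera, given by its name, has taken for a name from the list of things; names that differ only in an ending like _2 or _b are one class to them, and where a whole thing is asked for, a point or a joint stands for the part that bears it (a point fixed in the world has none). Each returns a list of dicts, best first, with "score" (0 to 1); they miss things now and then, are a little off and sometimes report something else, mostly with a low value. They report only what shows in the picture. A call takes as long as a camera call. They do not tell look-alikes from the thing itself.
- models.boxes_of(thing, camera): "at" ([x, y, z] in m, in world coordinates, good to about 4 mm: the middle of the surface that is visible of it).
- models.regions_of(thing, camera): "pixels" (480x640 bool, what is visible of it).
- models.mark_of(thing, camera): "at" ([x, y, z] in m, in world coordinates, good to about 4 mm: a listed point, or the origin of a listed thing).
Readings, each from a call of its own:
- telemetry.current_t(): time.
- telemetry.current_joints(): joint angles.
- telemetry.current_dq(): joint speeds.
- telemetry.current_joint_efforts(): joint torques, N m.
- telemetry.current_ee_pos(): TCP position.
- telemetry.current_tool_rot(): TCP orientation.
- telemetry.current_wrist_force(): force on the tool from outside, world axes, zero at the start.
- telemetry.current_torque(): the same for the moment, N m.
- telemetry.current_opening(): finger opening in m.
Only numpy, scipy, OpenCV 4.12 (cv2) and the standard library are available. Lean on these libraries where they do the work, as an engineer would, in place of code of your own. Each camera call takes 0.05 s, during which the arm holds its last target.

## Working session

There is one attempt and no reset: what is moved stays moved. The work goes in short steps, each a Python script; the robot and the scene stay as the last script left them, time stands still between calls to the robot, and variables do not carry over. Pictures are saved under pics/ and viewed, and the job is handed in when it is done.

```bash
ls; mkdir -p pics
python3 - <<'E'
from plant import r, gripper_to, inverse_kinematics, vision, models, telemetry
import cv2
for c in ("side","top"):
    im=vision.snapshot(c); cv2.imwrite(f"pics/{c}0.png",im[:,:,::-1])
    print(c,vision.get_calibration(c))
    for n in ["bin_tab","trayA_tab","bin_seat","trayA_seat","bin_in","screw0","beaker_mid","mat_top","reagent","dish","jar","marker"]:
        print(n,[(round(d["score"],2),[round(float(v),3) for v in d["at"]]) for d in models.mark_of(n,c)][:5])
print(telemetry.current_t(), telemetry.current_ee_pos(), telemetry.current_tool_rot())
E
```

```text
pics
side {'fx': 441.7260071181155, 'fy': 441.7260071181155, 'cx': 331.0460701856629, 'cy': 248.41673292259932, 'position': array([ 0.5140738 , -0.78955259,  0.59193747]), 'orientation': array([-0.49090313,  0.87019413, -0.03981432,  0.01382402])}
bin_tab [(0.67, [0.419, 0.043, 0.121]), (0.19, [0.465, 0.206, 0.119])]
trayA_tab []
bin_seat [(0.72, [0.423, 0.043, 0.095]), (0.46, [0.722, 0.032, -0.001])]
trayA_seat []
bin_in [(0.64, [0.459, 0.047, -0.003])]
screw0 [(0.94, [0.466, 0.202, 0.121]), (0.63, [0.479, 0.424, 0.125]), (0.6, [0.469, 0.311, 0.125])]
beaker_mid [(0.94, [0.619, -0.073, 0.043]), (0.85, [0.628, -0.176, 0.041]), (0.8, [0.73, -0.263, 0.038]), (0.68, [0.684, -0.359, 0.041])]
mat_top [(0.57, [0.489, -0.382, 0.006])]
reagent [(0.67, [0.53, -0.1, -0.001])]
dish [(0.87, [0.729, -0.081, -0.003]), (0.52, [0.421, 0.042, 0.094]), (0.38, [0.597, 0.047, 0.119])]
jar [(0.83, [0.721, 0.034, -0.0])]
marker [(0.6, [0.438, -0.104, 0.004])]
top {'fx': 519.0461281446886, 'fy': 519.0461281446886, 'cx': 315.28628843351044, 'cy': 239.48234726298782, 'position': array([0.36688004, 0.01064223
[... 260 characters left out ...]
in_in [(0.68, [0.463, 0.049, 0.002]), (0.63, [0.719, 0.031, 0.002]), (0.3, [0.54, -0.102, -0.001])]
screw0 [(0.86, [0.471, 0.313, 0.127]), (0.85, [0.476, 0.423, 0.127]), (0.59, [0.466, 0.206, 0.123])]
beaker_mid [(0.92, [0.734, -0.265, 0.038]), (0.91, [0.686, -0.357, 0.039]), (0.82, [0.629, -0.179, 0.043]), (0.67, [0.598, 0.044, 0.116]), (0.59, [0.615, -0.08, 0.042])]
mat_top [(0.66, [0.489, -0.382, 0.005]), (0.15, [0.462, 0.05, 0.005])]
reagent [(0.58, [0.538, -0.103, 0.0])]
dish []
jar [(0.67, [0.721, 0.035, -0.0]), (0.62, [0.483, 0.422, 0.126])]
marker [(0.71, [0.442, -0.105, 0.0])]
1.3 [ 0.156037   -0.5534584   0.23052651] [ 4.36669217e-05  7.97303083e-01 -6.03579149e-01  5.19735416e-05]
```

View pics/side0.png

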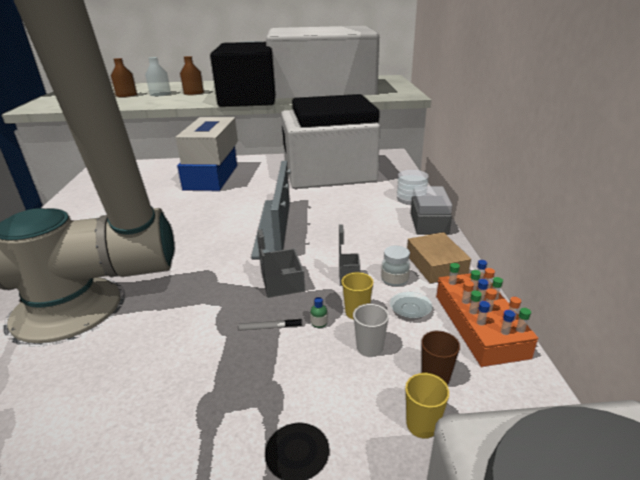

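View pics/top0.png

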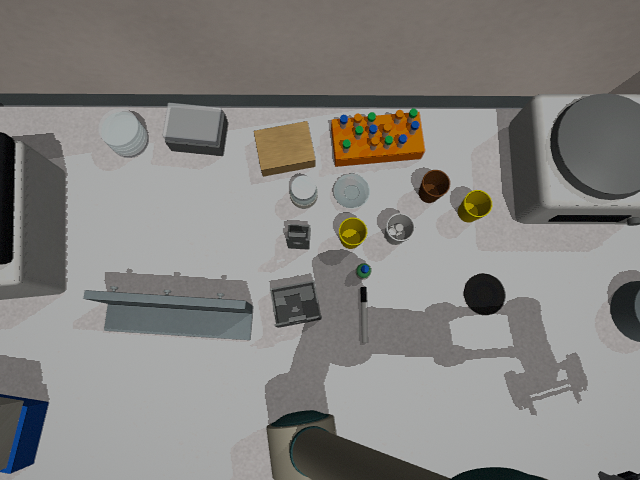

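Candidates for the beaker in the top picture: yellow (352,232), white with caps (399,228), brown (434,185), yellow (476,206). White is the one. For the trays: wide bin (297,303), narrow (297,235). The grey box (195,130) is distractor furniture. Next I check close crops.

Run:
```python
import cv2,numpy as np
t=cv2.imread("pics/top0.png"); s=cv2.imread("pics/side0.png")
cv2.imwrite("pics/c1.png",cv2.resize(t[200:340,255:430],None,fx=4.5,fy=4.2,interpolation=cv2.INTER_CUBIC))
cv2.imwrite("pics/c2.png",cv2.resize(s[160:360,230:430],None,fx=3,fy=3,interpolation=cv2.INTER_CUBIC))
cv2.imwrite("pics/c3.png",cv2.resize(t[260:345,75:265],None,fx=4,fy=4,interpolation=cv2.INTER_CUBIC))
```

```text
(no output)
```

View pics/c1.png

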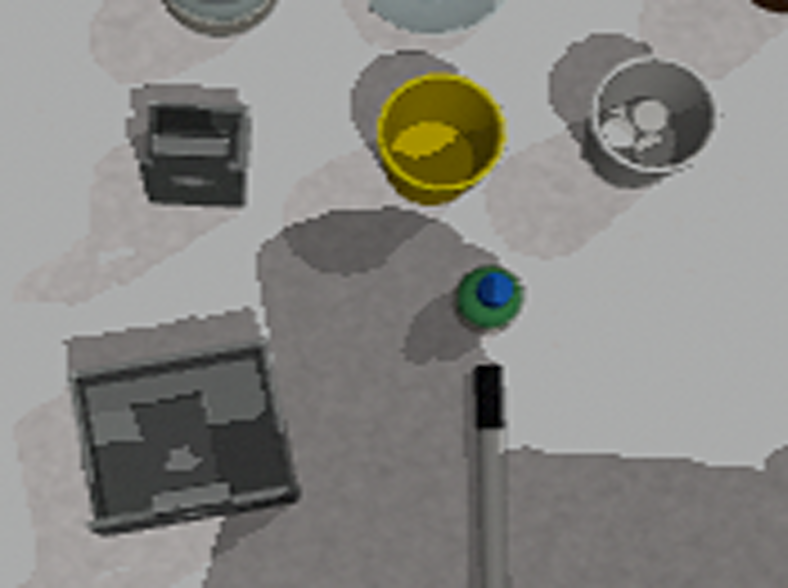

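View pics/c2.png

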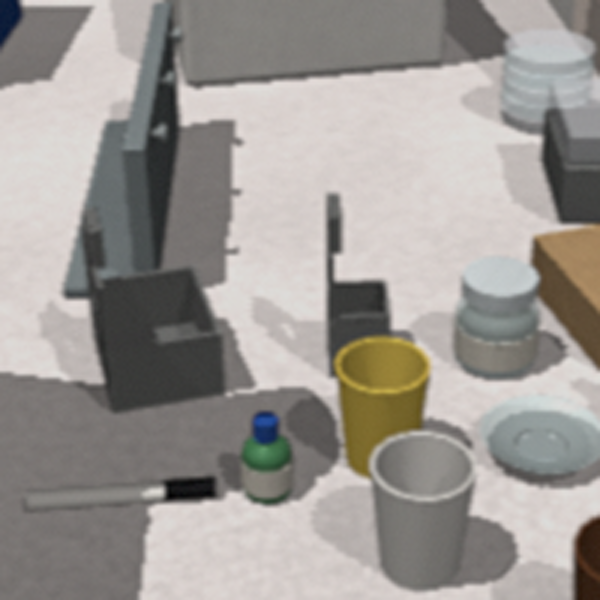

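View pics/c3.png

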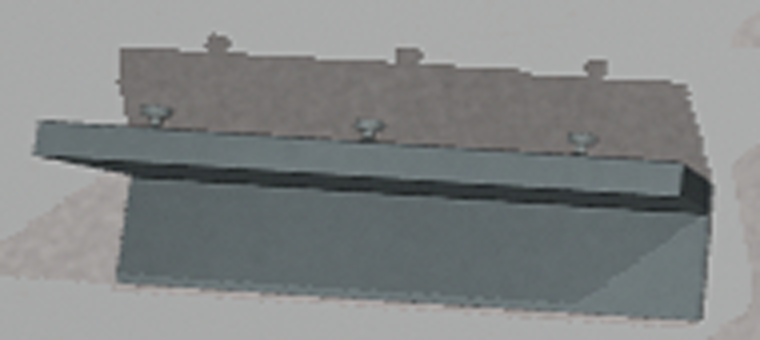

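Only one narrow tray shows: (297,235) top. The white beaker with caps is confirmed at (399,228), and the screws face +x. Next I refine the poses by fitting silhouettes.

```bash
cat > h.py <<'E'
import numpy as np, cv2
from scipy.spatial.transform import Rotation as R
from scipy.optimize import minimize
from plant import r, gripper_to, inverse_kinematics, vision, models, telemetry
def Rq(q): return R.from_quat([q[1],q[2],q[3],q[0]])
def qw(rot): x,y,z,w=rot.as_quat(); return np.array([w,x,y,z])
CAL={c:vision.get_calibration(c) for c in("top","side")}
def proj(P,c):
    k=CAL[c]; p=Rq(k["orientation"]).inv().apply(np.atleast_2d(P)-k["position"])
    return np.c_[k["fx"]*p[:,0]/p[:,2]+k["cx"],k["fy"]*p[:,1]/p[:,2]+k["cy"]]
def snap(c,name=None,crop=None,f=3):
    im=vision.snapshot(c)
    if name:
        o=im[:,:,::-1]
        if crop: x0,x1,y0,y1=crop; o=cv2.resize(np.ascontiguousarray(o[y0:y1,x0:x1]),None,fx=f,fy=f,interpolation=cv2.INTER_CUBIC)
        cv2.imwrite(f"pics/{name}.png",o)
    return im
def bx(x0,x1,y0,y1,z0,z1):
    return np.array([[x,y,z] for x in(x0,x1) for y in(y0,y1) for z in(z0,z1)])
# tray frame: origin = plate rear face, centre line, underside. x rear
def tray(w,d,pw): return [bx(-d,0,-w/2,w/2,0,.055),bx(-.004,0,-pw/2,pw/2,0,.106),bx(-.010,0,-.018,.018,.104,.136)]
def render(parts,pose,c,ss=4):
    x,y,yaw,z=pose; m=np.zeros((480*ss,640*ss),np.uint8)
    rot=R.from_euler('z',yaw)
    for b in parts:
        p=proj(rot.apply(b)+[x,y,z],c); h=cv2.convexHull(((p+.5)*ss-.5).round().astype(np.int32)); cv2.fillConvexPoly(m,h,1)
    return cv2.resize(m.astype(np.float32),(640,480),interpolation=cv2.INTER_AREA)
def fit(parts,masks,p0,z=0):
    def cost(v):
        return sum(np.abs(render(parts,(p0[0]+v[0],p0[1]+v[1],p0[2]+v[2]*10,z),c)-m).sum() for c,m in masks.items())
    best=None
    for s in [(0,0,0),(.004,.004,.005),(-.004,.004,-.005),(0,-.004,.008)]:
        s=np.array(s,float)
        o=minimize(cost,s,method='Nelder-Mead',options=dict(initial_simplex=s+np.array([[0,0,0],[.006,0,0],[0,.006,0],[0,0,.012]]),xatol=1e-4,fatol=.3))
        if best is None or o.fun<best.fun: best=o
    return np.array(p0)+best.x*[1,1,10],best.fun,sum(m.sum() for m in masks.values())
def marks(n,c,k=5): return [(round(d["score"],2),np.round(d["at"],3)) for d in models.mark_of(n,c)][:k]
def regs(n,c,near,rad=25):
    "region of n whose pixel centroid is near projected world point"
    q=proj(near,c)[0]
    for d in models.regions_of(n,c):
        m=d["pixels"]; ys,xs=np.nonzero(m)
        if len(xs) and np.hypot(xs.mean()-q[0],ys.mean()-q[1])<rad: return m.astype(np.float32)
E
python3 - <<'E'
from h import *
for c in("top","side"): snap(c)
def allr(n):
    for c in("top","side"):
        for d in models.regions_of(n,c):
            m=d["pixels"];ys,xs=np.nonzero(m); print(n,c,round(d["score"],2),xs.mean().round(),ys.mean().round(),m.sum())
for n in ["bin_tab","trayA_tab","trayB_tab"]: allr(n)
# rail
S=[]
for c in("top","side"): S+= [np.array(a) for s,a in marks("screw0",c)]
print(np.round(S,3))
for nm,w,d,near in(("bin_tab",.1,.085,(.46,.047,.04)),("trayA_tab",.05,.046,(.58,.044,.05))):
    M={}
    for c in("top","side"):
        m=regs(nm,c,near)
        if m is None: m=regs("bin_tab" if nm!="bin_tab" else "trayA_tab",c,near)
        if m is not None: M[c]=m
    x0=.42 if w==.1 else .575
    for pw in ((.1,.05) if w==.1 else (.05,)):
        print(nm,list(M),pw,fit(tray(w,d,pw),M,(x0,near[1],np.pi)))
E
```

```text
bin_tab top 0.69 295.0 304.0 1934
bin_tab top 0.36 364.0 313.0 327
bin_tab side 0.87 281.0 270.0 1917
trayB_tab top 0.72 298.0 237.0 554
trayB_tab side 0.93 347.0 258.0 676
[[ 0.469  0.313  0.124]
 [ 0.478  0.425  0.127]
 [ 0.44  -0.104  0.002]
 [ 0.466  0.207  0.125]
 [ 0.475  0.421  0.124]
 [ 0.469  0.204  0.12 ]
 [ 0.473  0.312  0.124]]
bin_tab ['top', 'side'] 0.1 (array([0.4203212 , 0.04211078, 3.33264118]), np.float64(199.6875), np.float32(3851.0))
bin_tab ['top', 'side'] 0.05 (array([0.41982724, 0.04235438, 3.32475391]), np.float64(205.125), np.float32(3851.0))
trayA_tab [] 0.05 (array([0.575     , 0.044     , 3.14159265]), np.float64(0.0), 0)
```

Run:
```python
from h import *
I={c:snap(c) for c in("top","side")}
out=[]
for nm,w,d,near,x0,pws in(("bin_tab",.1,.085,(.46,.047,.04),.42,(.05,.07)),("trayB_tab",.05,.046,(.59,.044,.05),.575,(.05,.04))):
    M={c:m for c in I if (m:=regs(nm,c,near)) is not None}
    for pw in pws:
        p,f,t=fit(tray(w,d,pw),M,(x0,near[1],np.pi)); print(nm,list(M),pw,p.round(4),f,t)
        for c in M: print('  only',c,fit(tray(w,d,pw),{c:M[c]},p)[0].round(4))
    for c in I:
        m=render(tray(w,d,.05),(*p,0),c)
        cs,_=cv2.findContours((m>.5).astype(np.uint8),0,2)
        big=cv2.resize(np.ascontiguousarray(I[c][:,:,::-1]),None,fx=4,fy=4,interpolation=cv2.INTER_CUBIC)
        cv2.drawContours(big,[q*4+2 for q in cs],-1,(0,0,255),1)
        u=(proj(near,c)[0]*4).astype(int); out.append(big[u[1]-140:u[1]+140,u[0]-180:u[0]+180])
cv2.imwrite("pics/fit1.png",np.vstack([np.hstack(out[:2]),np.hstack(out[2:])]))
# rail fit
from scipy.optimize import least_squares
S=[]
for k in range(2):
    for c in I:
        S+=[np.array(a) for s,a in marks("screw0",c) if a[1]>.15 and a[2]>.1]
    for c in I: snap(c)
S=np.array(S); idx=np.round((S[:,1]-.205)/.11)
f=lambda v:np.r_[S[:,0]-v[0]-(idx-1)*.11*np.sin(v[2]),S[:,1]-v[1]-(idx-1)*.11*np.cos(v[2])]
o=least_squares(f,[.47,.312,.04]); print("rail centre",o.x.round(4),S[:,2].mean(),len(S),(f(o.x)*1000).round(1))
```

```text
bin_tab ['top', 'side'] 0.05 [0.4201 0.0414 3.3334] 179.4375 3765.0
  only top [0.4189 0.0414 3.3326]
  only side [0.4207 0.0419 3.3322]
bin_tab ['top', 'side'] 0.07 [0.4201 0.0414 3.3337] 178.8125 3765.0
  only top [0.4188 0.0416 3.3314]
  only side [0.4207 0.0422 3.3301]
trayB_tab ['top', 'side'] 0.05 [0.5937 0.0453 3.0917] 304.375 1189.0
  only top [0.5927 0.0436 3.1427]
  only side [0.5947 0.0548 3.0988]
trayB_tab ['top', 'side'] 0.04 [0.5936 0.0456 3.095 ] 296.25 1189.0
  only top [0.5926 0.0449 3.1158]
  only side [0.5942 0.0501 3.0935]
rail centre [0.4703 0.3127 0.0588] 0.12436363636363636 11 [-0.3  3.2 -2.8  1.7  0.1 -2.3  1.2  1.1  0.1 -1.3 -0.8 -0.7  0.5 -0.5
 -1.7  2.2 -0.7 -1.5  3.2  1.2 -0.7 -1.5]
```

View pics/fit1.png

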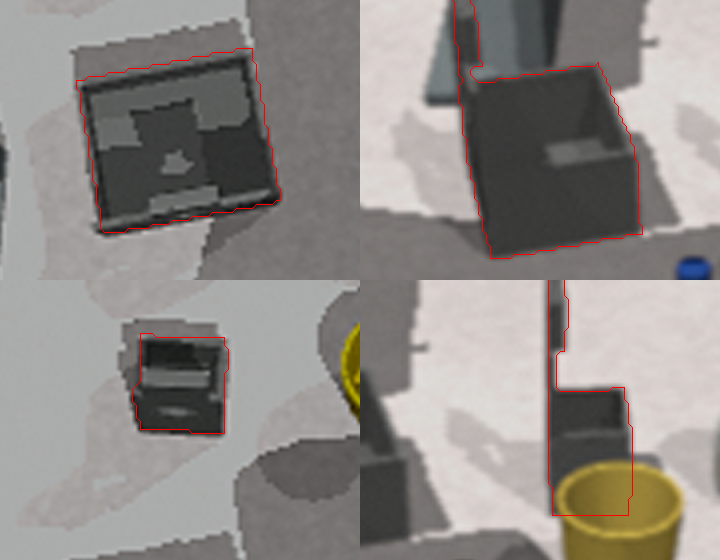

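The bin silhouette fits well: rear centre (0.420,0.041), yaw 3.333. Next I check the rail yaw and face using the rail's top edge in the top picture.

```bash
cat >> h.py <<'E'
def back(uv,c,z):
    k=CAL[c]; d=Rq(k["orientation"]).apply([(uv[0]-k["cx"])/k["fx"],(uv[1]-k["cy"])/k["fy"],1.]); t=(z-k["position"][2])/d[2]
    return k["position"]+d*t
E
python3 - <<'E'
from h import *
im=cv2.cvtColor(cv2.imread("pics/top0.png"),cv2.COLOR_BGR2GRAY).astype(np.float32)
# front top edge: per column, find strongest bright->? transition near the line (85,290)-(246,300.5)
P=[]
for u in range(92,242):
    v0=290.2+(u-85)*10.3/161.2
    col=cv2.GaussianBlur(im[:,u-1:u+2],(1,3),0).mean(1); g=np.diff(col); w=range(int(v0)-3,int(v0)+4)
    k=max(w,key=lambda i:abs(g[i])); a,b,cc=abs(g[k-1]),abs(g[k]),abs(g[k+1]); P.append((u,k+.5+.5*(a-cc)/(a-2*b+cc+1e-9)))
P=np.array(P)
for _ in range(4):
    f=np.polyfit(P[:,0],P[:,1],1); e=P[:,1]-np.polyval(f,P[:,0]); P=P[np.abs(e)<max(.4,2*e.std())]
print(len(P),e.std())
A=back((95,np.polyval(f,95)),"top",.139);B=back((240,np.polyval(f,240)),"top",.139)
print(A,B,"yaw",np.arctan2(A[0]-B[0],A[1]-B[1]))
y=.3127; print("face x at screw1", B[0]+(A[0]-B[0])*(y-B[1])/(A[1]-B[1]))
for e in((85,290.5),(246,301)): print(back(e,"top",.139))
# screw heads in c3: (156,110),(368,126),(582,139)
for q in((156,112),(368,127),(582,139)): print(back((75+q[0]/4,260+q[1]/4),"top",.125).round(4))
snap("side","side_rail",(250,310,150,270),5)
E
```

```text
143 0.6907207845310804
[0.47806292 0.45449369 0.139     ] [0.45859655 0.15895539 0.139     ] yaw 0.06577248457515616
face x at screw1 0.4687233215390179
[0.47681284 0.4746915  0.139     ]
[0.45700486 0.14673614 0.139     ]
[0.4837 0.4216 0.125 ]
[0.4765 0.3119 0.125 ]
[0.4708 0.2014 0.125 ]
```

View pics/side_rail.png

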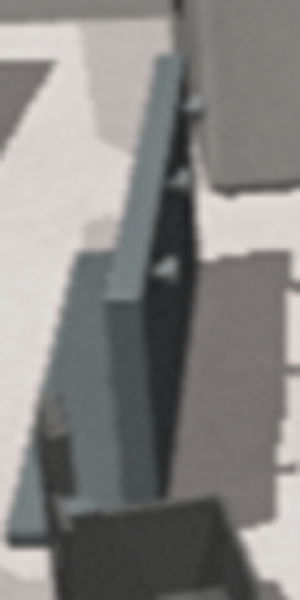

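```bash
cat >> h.py <<'E'
RY=0.060; S1=np.array([.4705,.312]); RD=np.array([np.sin(RY),np.cos(RY)]); RN=np.array([-np.cos(RY),np.sin(RY)])
SCREW=[S1+RD*.11*k for k in(-1,0,1)]
def qdown(yaw): return qw(R.from_euler('z',yaw)*R.from_euler('x',np.pi))
def st(tag=""): print(tag,"t",round(telemetry.current_t(),2),"p",telemetry.current_ee_pos().round(4),"F",np.round(telemetry.current_wrist_force(),2),"op",round(telemetry.current_opening(),4))
GZ=.134  # tcp above tray underside when gripping
def tabxy(p): return np.array(p[:2])+ -.005*np.array([np.cos(p[2]),np.sin(p[2])])
def pick(p):
    q=qdown(p[2]-np.pi); x,y=tabxy(p)
    gripper_to(.05)
    r.move_to([x,y,.24],q); st("above")
    r.move_l([x,y,GZ],vel=.1); st("at")
    gripper_to(.0,f_grip=30); st("gripped")
E
python3 - <<'E'
from h import *
p=(.4201,.0414,3.3334)
r.move_to([.38,-.15,.36],qdown(.1))
for c in("top","side"): snap(c)
M={c:m for c in("top","side") if (m:=regs("bin_tab",c,(.46,.047,.04))) is not None}
p,f,_=fit(tray(.1,.085,.06),M,p); print(list(M),p,f)
E
```

```text
['top', 'side'] [0.41964548 0.04238854 3.33478205] 178.6875
```

Run:
```python
from h import *
p=(.4199,.0419,3.334)
pick(p)
tx=telemetry.current_ee_pos()
r.move_l([tx[0],tx[1],GZ+.06],vel=.08); r.hold(.2); st("lift")
snap("side","lift_s",(180,440,130,330),3); snap("top","lift_t",(230,380,230,350),4)
```

```text
above t 6.55 p [0.4255 0.0422 0.2407] F [-0.81  0.23 -0.35] op 0.0499
at t 7.76 p [0.4253 0.0428 0.1345] F [-0.83  0.3   0.02] op 0.0501
gripped t 8.46 p [0.4243 0.0429 0.1337] F [-0.31  0.92 -0.84] op 0.0102
lift t 9.56 p [0.424  0.0429 0.1934] F [-0.36  0.89 -2.58] op 0.0098
```

View pics/lift_s.png

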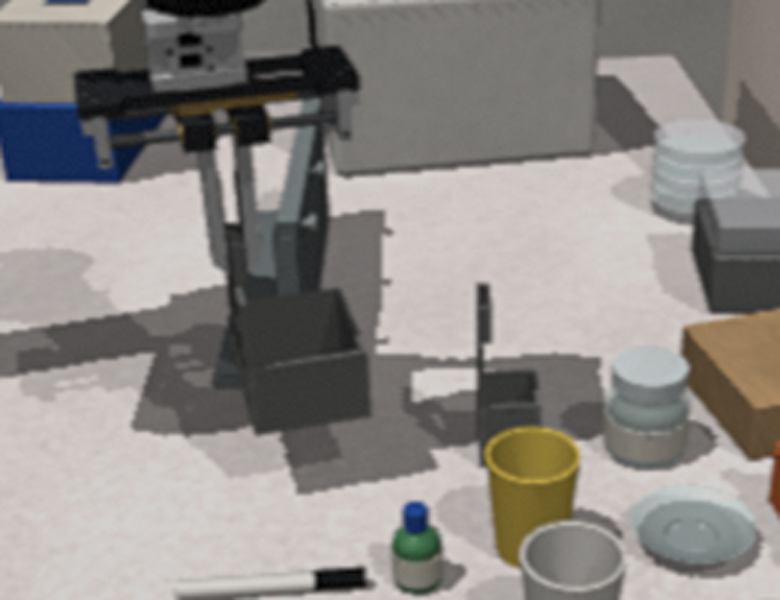

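View pics/lift_t.png

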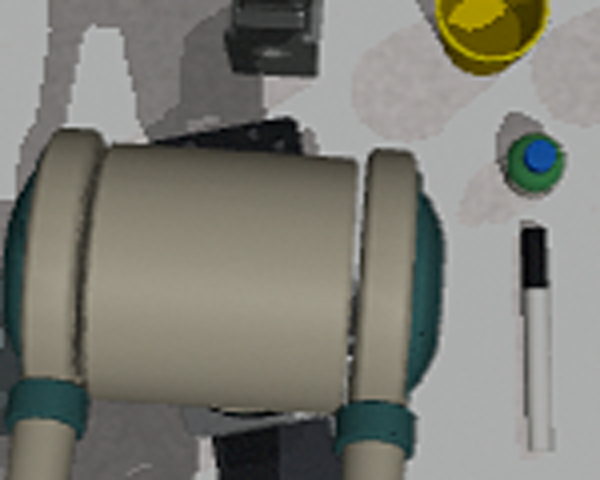

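Bin held: tab pinched (10 mm opening), weight 2.5 N. Next I carry it to screw0 and insert with a guard.

```bash
cat >> h.py <<'E'
def tabat(k,g,dy=0.): return SCREW[k]+RN*(.0035-g-.005)+RD*dy
def cur(): return np.array(telemetry.current_ee_pos())
def gap(k): # measured rear-face gap to nominal face and lateral offset
    d=cur()[:2]-SCREW[k]; return .0035-.005-d@RN, d@RD
E
python3 - <<'E'
from h import *
k=0; q=qdown(-RY)
c=cur(); r.move_l([c[0],c[1],.28],vel=.12)
a=tabat(k,.05); r.move_l([*a,.28],rot=q,vel=.12); 
r.move_l([*a,GZ+.055],vel=.1); r.hold(.2); st(); print(gap(k), Rq(telemetry.current_tool_rot()).as_euler('xyz'))
snap("side","pre_s",(230,360,130,290),4); snap("top","pre_t",(150,330,230,340),4)
print(marks("bin_seat","side"),marks("screw0","side"),marks("bin_in","top"),marks("bin_seat","top"))
E
```

```text
t 13.44 p [0.5157 0.1992 0.1897] F [ 0.44  0.1  -2.34] op 0.0099
(np.float64(0.050356563910975496), np.float64(0.00010830617694732484)) [-3.14118566e+00 -1.27250557e-03 -5.99908942e-02]
[(0.93, array([0.512, 0.199, 0.15 ]))] [(0.94, array([0.475, 0.421, 0.124])), (0.93, array([0.465, 0.204, 0.121])), (0.84, array([0.472, 0.311, 0.124]))] [(0.8, array([0.554, 0.196, 0.058]))] [(0.95, array([0.512, 0.203, 0.143]))]
```

View pics/pre_s.png

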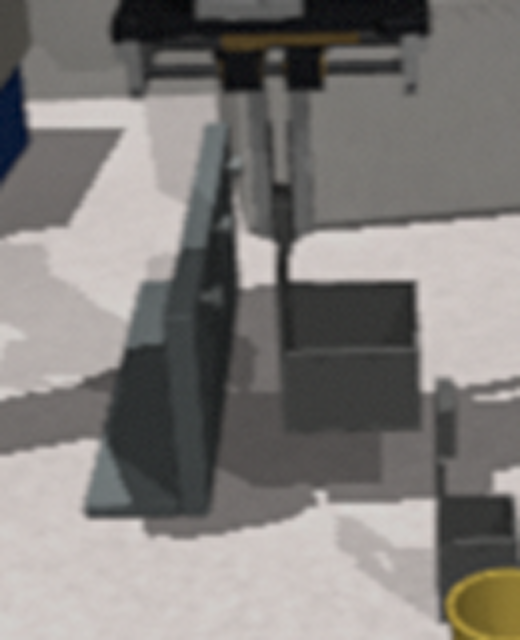

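View pics/pre_t.png

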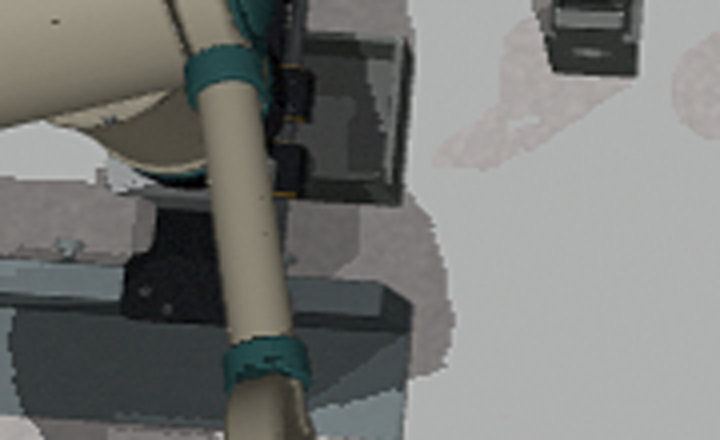

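The bin hangs squarely in front of screw0. The seat marks (y 0.199 / 0.203) agree with the expected 0.199. Now the guarded insertion.

```bash
cat >> h.py <<'E'
def insert(k,dy=0.):
    c=cur(); z=c[2]
    hit=r.move_l([*tabat(k,.016,dy),z],vel=.06,guard=5); st("g16 %s"%hit); print(gap(k))
    if hit: return False
    hit=r.move_l([*tabat(k,-.005,dy),z],vel=.03,guard=6); st("face %s"%hit); g=gap(k); print(g)
    return hit,g[0]
E
python3 - <<'E'
from h import *
print(insert(0)); snap("side","ins_s",(230,360,130,290),4)
E
```

```text
g16 False t 14.46 p [0.4816 0.2012 0.1893] F [-0.61  0.21 -1.79] op 0.01
(np.float64(0.01621830780637569), np.float64(0.00010790529002779019))
face True t 15.0 p [0.4674 0.2019 0.1889] F [ 2.23 -0.15 -1.92] op 0.0099
(np.float64(0.0020493512922439695), np.float64(-5.2612258054041145e-05))
(True, np.float64(0.0020493512922439695))
```

View pics/ins_s.png

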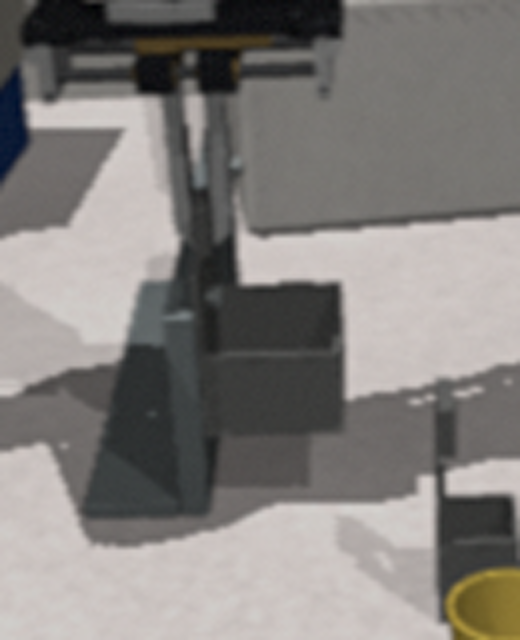

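Contact came at a 2 mm nominal gap (a head miss would stop at 12 mm), so the head is through the keyhole. Back off 1.3 mm and slide down.

```bash
cat >> h.py <<'E'
def slide(k,g,dy=0.,down=.0235,guard=9):
    c=cur(); r.move_l([*tabat(k,g,dy),c[2]],vel=.02)
    z0=c[2]; hit=r.move_l([*tabat(k,g,dy),z0-down],vel=.03,guard=guard); st("down %s"%hit); print(gap(k),"drop",z0-cur()[2])
E
python3 - <<'E'
from h import *
slide(0,.0033); snap("side","sl_s",(230,360,130,290),4)
print(marks("bin_seat","side"))
E
```

```text
down True t 15.97 p [0.4684 0.2018 0.1675] F [0.68 0.23 4.27] op 0.0098
(np.float64(0.0030287636821921976), np.float64(-0.00012826981970286846)) drop 0.02104660269045941
[(0.64, array([0.465, 0.203, 0.125])), (0.49, array([ 0.491, -0.383,  0.005]))]
```

View pics/sl_s.png

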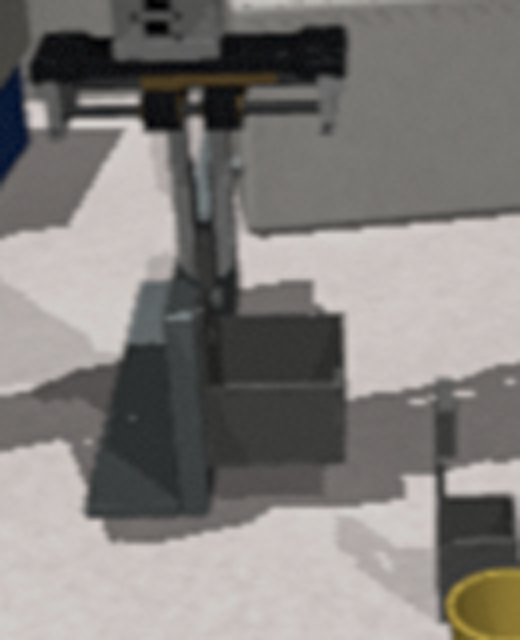

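It dropped 21 mm to a firm stop, so it is locked. Release and go look at tray B.

Run:
```python
from h import *
gripper_to(.04); c=cur(); r.move_l([c[0],c[1],.26],vel=.12)
r.move_to([.38,-.15,.36],qdown(.1))
I={c:snap(c) for c in("top","side")}
print(marks("bin_seat","side"),marks("bin_seat","top"),marks("bin_in","top"))
o=[cv2.resize(np.ascontiguousarray(I["top"][230:350,180:330,::-1]),None,fx=3,fy=3),cv2.resize(np.ascontiguousarray(I["side"][150:270,230:380,::-1]),None,fx=3,fy=3)]
cv2.imwrite("pics/hung1.png",np.vstack(o)[:,:])
# tray B fit, mask out yellow cup in side
pw=.05; near=(.59,.044,.05); p=(.5926,.0445,3.12)
M={c:m for c in I if (m:=regs("trayB_tab",c,near)) is not None}
print(list(M))
hsv=cv2.cvtColor(I["side"],cv2.COLOR_RGB2HSV); occ=cv2.dilate(((hsv[...,1]>130)).astype(np.uint8),np.ones((3,3)))
import h
r0=h.render
h.render=lambda parts,pose,c,ss=4: r0(parts,pose,c,ss)*((1-occ) if c=="side" else 1)
if "side" in M: M["side"]=M["side"]*(1-occ)
for S in (M,*[{c:M[c]} for c in M]): print(list(S),[np.round(v,4) for v in h.fit(tray(.05,.046,pw),S,p)])
p=h.fit(tray(.05,.046,pw),M,p)[0]; out=[]
for c in I:
        m=r0(tray(.05,.046,.05),(*p,0),c)
        cs,_=cv2.findContours((m>.5).astype(np.uint8),0,2)
        big=cv2.resize(np.ascontiguousarray(I[c][:,:,::-1]),None,fx=6,fy=6,interpolation=cv2.INTER_CUBIC)
        cv2.drawContours(big,[q*6+3 for q in cs],-1,(0,0,255),1)
        u=(proj(near,c)[0]*6).astype(int); out.append(big[u[1]-190:u[1]+190,u[0]-190:u[0]+190])
cv2.imwrite("pics/fit2.png",np.hstack(out))
print(marks("trayB_tab","side"),marks("trayB_tab","top"),marks("trayB_seat","top"),marks("trayB_seat","side"))
```

```text
[(0.73, array([0.465, 0.2  , 0.129])), (0.67, array([0.471, 0.31 , 0.126]))] [(0.8, array([0.467, 0.207, 0.119])), (0.34, array([0.504, 0.2  , 0.036]))] [(0.83, array([0.505, 0.198, 0.036])), (0.56, array([ 0.634, -0.186,  0.025]))]
['top', 'side']
['top', 'side'] [array([0.5936, 0.0459, 3.0819]), np.float64(75.9375), np.float32(1135.0)]
['top'] [array([0.5921, 0.0457, 3.0773]), np.float64(26.6875), np.float32(562.0)]
['side'] [array([0.5941, 0.0443, 3.1073]), np.float64(30.875), np.float32(573.0)]
[(0.97, array([0.597, 0.048, 0.122]))] [(0.74, array([0.6  , 0.047, 0.12 ]))] [(0.73, array([0.596, 0.041, 0.092]))] [(0.95, array([0.593, 0.045, 0.087]))]
```

View pics/hung1.png

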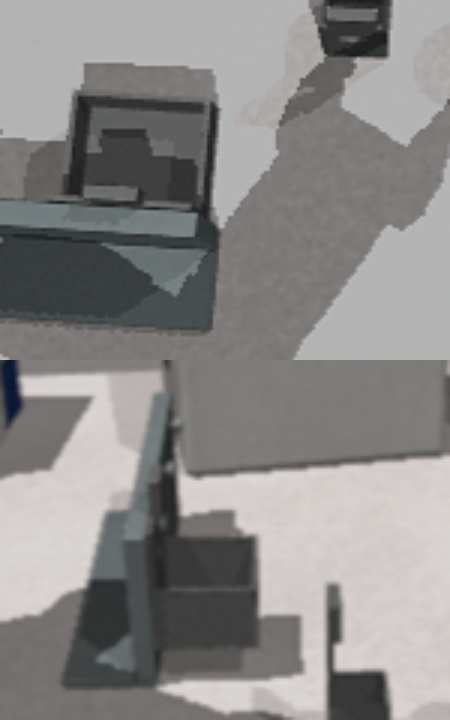

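View pics/fit2.png

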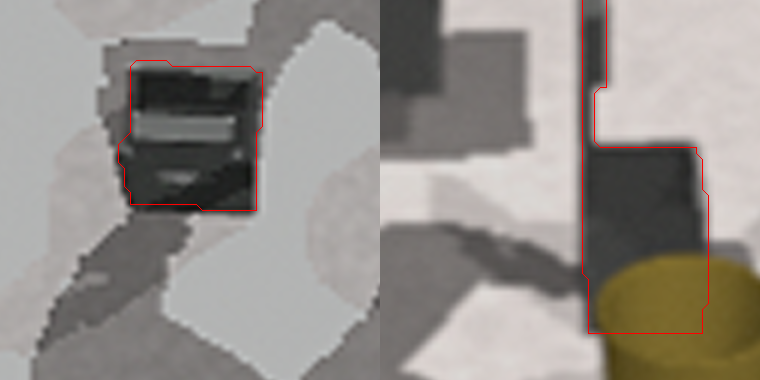

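Bin hangs at its screw. I cross-check tray B's lateral position from its tab top in the picture.

Run:
```python
from h import *
c0=proj((.59,.044,.05),"top")[0]
for d in((130,122),(236,122),(183,127)):
    print(back((int(c0[0]*6)+d[0]-190)/6*np.array([1,0])+(int(c0[1]*6)+d[1]-190)/6*np.array([0,1]),"top",.136).round(4))
```

```text
[0.5975 0.0627 0.136 ]
[0.5977 0.0258 0.136 ]
[0.5959 0.0442 0.136 ]
```

Run:
```python
from h import *
p=(.5930,.0448,3.10); k=2; q=qdown(-RY)
pick(p)
c=cur(); r.move_l([c[0],c[1],.29],vel=.15); st("lift")
a=tabat(k,.05); r.move_l([*a,.29],rot=q,vel=.15)
r.move_l([*a,GZ+.0555],vel=.1); r.hold(.2); st(); print(gap(k))
snap("side","preB_s",(230,360,120,280),4); snap("top","preB_t",(90,270,230,340),4)
print(marks("trayB_seat","side"),marks("screw0","side"),marks("trayB_tab","side"))
print(marks("trayB_seat","top"),marks("trayB_tab","top"),marks("screw0","top"))
```

```text
above t 21.22 p [0.5979 0.0438 0.2407] F [ 0.25 -0.14 -0.48] op 0.0503
at t 22.43 p [0.5986 0.0445 0.1347] F [0.1  0.4  0.28] op 0.0503
gripped t 23.29 p [0.598  0.0446 0.134 ] F [ 0.8   0.34 -0.13] op 0.0004
lift t 24.48 p [0.5974 0.0446 0.2889] F [-0.59 -0.15 -0.68] op 0.0004
 t 28.52 p [0.5288 0.4189 0.1902] F [0.77 0.02 0.17] op 0.0004
(np.float64(0.050239980374457496), np.float64(0.00019422443082729696))
[(0.79, array([0.47 , 0.051, 0.001]))] [(0.97, array([0.469, 0.31 , 0.124])), (0.96, array([0.477, 0.421, 0.126])), (0.93, array([0.465, 0.204, 0.121]))] [(0.62, array([0.441, 0.056, 0.002]))]
[(0.96, array([0.469, 0.048, 0.005])), (0.34, array([ 0.731, -0.078, -0.003]))] [(0.86, array([0.439, 0.056, 0.   ])), (0.69, array([ 0.718,  0.034, -0.001]))] [(0.9, array([0.481, 0.422, 0.125])), (0.6, array([0.463, 0.209, 0.124])), (0.56, array([0.472, 0.313, 0.127]))]
```

View pics/preB_s.png

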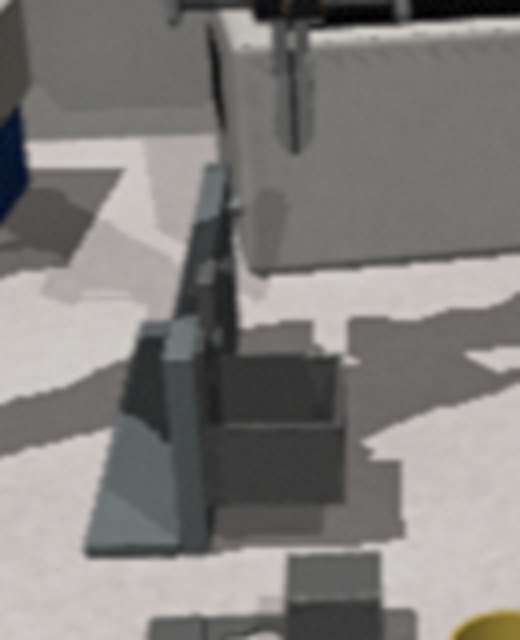

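View pics/preB_t.png

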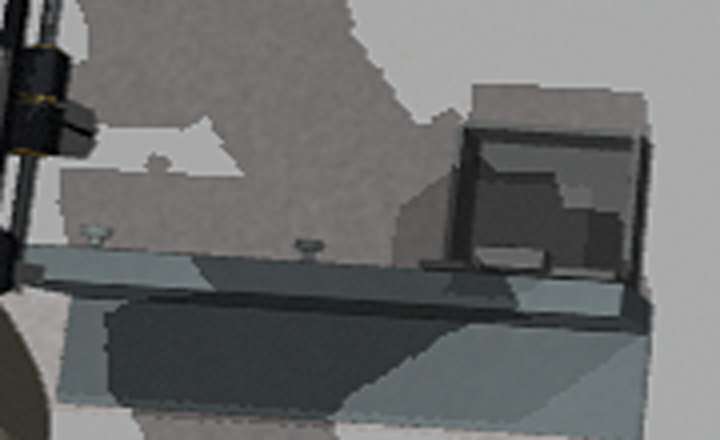

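I should have checked the opening: it closed to 0.4 mm, so it missed. Tray B now seems to lie near (0.45,0.05). Looking.

Run:
```python
from h import *
c=cur(); r.move_l([c[0],c[1],.3],vel=.15)
gripper_to(.05)
r.move_to([.36,-.2,.38],qdown(.1)); st()
snap("top","lk_t",(230,430,180,350),4); snap("side","lk_s",(220,420,180,330),4)
```

```text
t 33.01 p [ 0.3604 -0.1997  0.3799] F [-0.34  0.8   0.49] op 0.0501
```

View pics/lk_t.png

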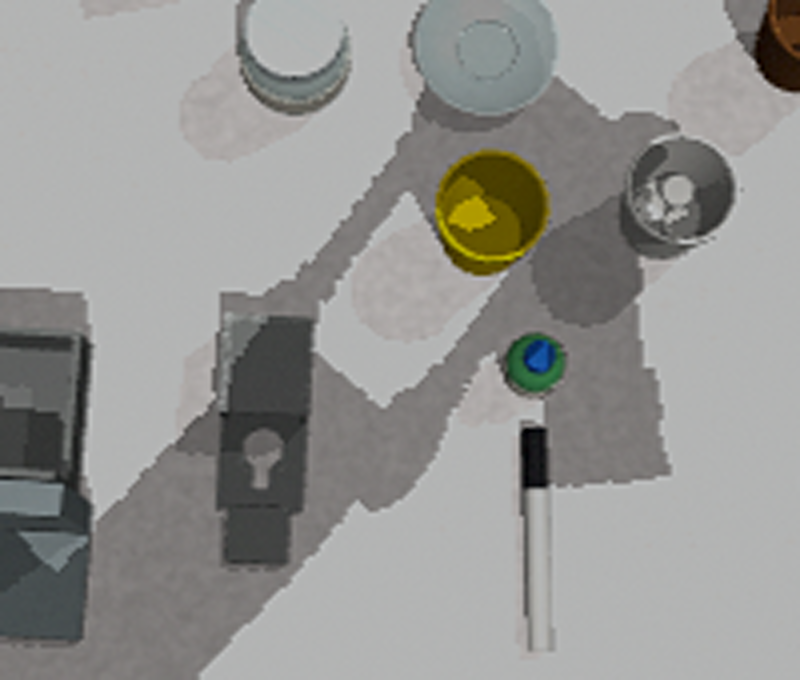

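View pics/lk_s.png

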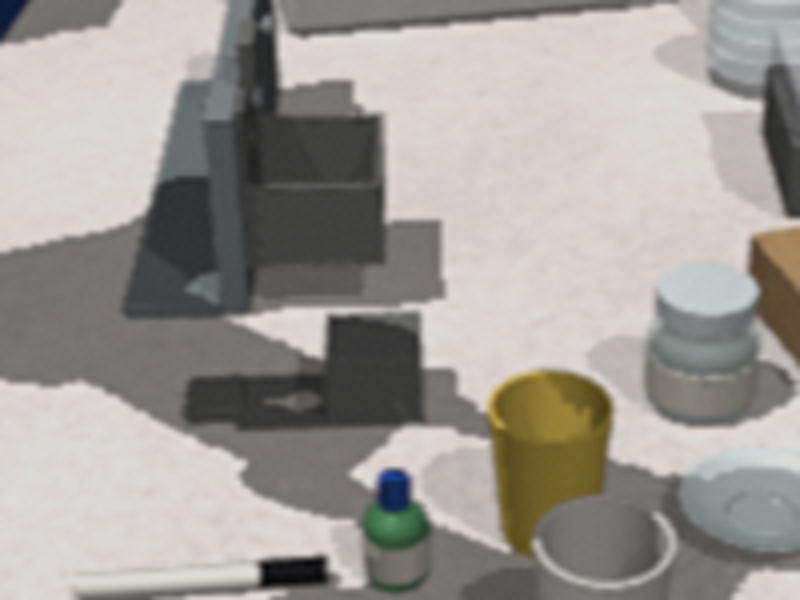

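Tray B had been knocked over: it lies on its back, tab toward the robot at (255,540) in the crop, box mouth toward the robot. The bin still hangs. Plan: grip the box across its 50 mm width with the tool tilted, turn it upright and hang it directly. First fit the lying pose and check IK.

```bash
cat >> h.py <<'E'
def Tm(rot,p): T=np.eye(4); T[:3,:3]=rot.as_matrix() if hasattr(rot,'as_matrix') else rot; T[:3,3]=p; return T
def lying(x,y,phi):
    e=np.array([np.cos(phi),np.sin(phi),0]); X=np.array([0,0,-1.]); return Tm(np.c_[X,np.cross(e,X),e],[x,y,0])
def renderT(parts,T,c,ss=4):
    m=np.zeros((480*ss,640*ss),np.uint8)
    for b in parts:
        p=proj(b@T[:3,:3].T+T[:3,3],c); cv2.fillConvexPoly(m,cv2.convexHull(((p+.5)*ss-.5).round().astype(np.int32)),1)
    return cv2.resize(m.astype(np.float32),(640,480),interpolation=cv2.INTER_AREA)
def fitlying(parts,M,p0):
    cost=lambda v:sum(np.abs(renderT(parts,lying(p0[0]+v[0],p0[1]+v[1],p0[2]+10*v[2]),c)-m).sum() for c,m in M.items())
    best=None
    for s in((0,0,0),(.004,-.004,.006),(-.004,.004,-.006)):
        s=np.array(s,float); o=minimize(cost,s,method='Nelder-Mead',options=dict(initial_simplex=s+np.array([[0,0,0],[.006,0,0],[0,.006,0],[0,0,.01]]),xatol=1e-4,fatol=.3))
        if best is None or o.fun<best.fun: best=o
    return np.array(p0)+best.x*[1,1,10],best.fun
def grasp_in_tray(a,gx=-.025,gz=.035):
    d=np.array([np.cos(a),0,-np.sin(a)]); g=np.array([gx,0,gz])
    out=[]
    for s in(1,-1):
        xx=np.array([0,s,0.]); out.append(Tm(np.c_[xx,np.cross(d,xx),d],g-.006*d))
    return out
def hung(k,g=.0015,dz=0.,dy=0.):
    X=np.array([*RN,0]); Z=np.array([0,0,1.])
    o=np.array([*(SCREW[k]+RN*(.0035-g)+RD*dy),.125-.0905+dz]); return Tm(np.c_[X,np.cross(Z,X),Z],o)
def tq(T): return T[:3,3],qw(R.from_matrix(T[:3,:3]))
E
python3 - <<'E'
from h import *
I={c:snap(c) for c in("top","side")}
near=(.51,.05,.02)
M={c:m for c in I if (m:=regs("trayB_tab",c,near,40)) is not None}; print({c:m.sum() for c,m in M.items()})
P=tray(.05,.046,.05)
for S in(M,*[{c:M[c]} for c in M]):
    p,f=fitlying(P,S,(.56,.05,3.0)); print(list(S),p.round(4),f)
p,f=fitlying(P,M,(.56,.05,3.0)); out=[]
for c in I:
    m=renderT(P,lying(*p),c); cs,_=cv2.findContours((m>.5).astype(np.uint8),0,2)
    big=cv2.resize(np.ascontiguousarray(I[c][:,:,::-1]),None,fx=5,fy=5,interpolation=cv2.INTER_CUBIC)
    cv2.drawContours(big,[q*5+2 for q in cs],-1,(0,0,255),1); u=(proj(near,c)[0]*5).astype(int); out.append(big[u[1]-200:u[1]+200,u[0]-190:u[0]+190])
cv2.imwrite("pics/fit3.png",np.hstack(out))
for a in np.radians([45,55,60,65,70]):
    for i,G in enumerate(grasp_in_tray(a)):
        o=[]
        for T in(lying(*p),Tm(np.eye(3),[0,0,.1])@lying(*p),hung(2,.05,.12),hung(2,.05,.0205),hung(2)):
            j=inverse_kinematics(*tq(T@G)); o.append(None if j is None else np.round(j,2).tolist())
        print(round(np.degrees(a)),i,o)
E
```

```text
{'top': np.float32(1176.0), 'side': np.float32(1096.0)}
['top', 'side'] [0.5626 0.0474 3.0942] 280.375
['top'] [0.5616 0.0472 3.0814] 163.3125
['side'] [0.5642 0.0471 3.0833] 112.4375
45 0 [[-0.03, 0.42, 2.56, 3.16, 0.62, -1.58], [-0.03, 0.1, 2.41, 3.22, 0.16, -1.64], [0.38, 0.88, 0.75, 0.39, 2.21, 2.13], [0.38, 0.94, 0.87, 0.35, 2.04, 2.06], [0.41, 0.88, 1.04, 0.35, 1.92, 2.04]]
45 1 [[-0.03, 0.42, 2.56, 3.16, 0.62, 1.57], [-0.03, 0.1, 2.41, 3.22, 0.16, 1.5], [0.38, 0.88, 0.75, 0.39, 2.21, -1.01], [0.38, 0.94, 0.87, 0.35, 2.04, -1.08], [0.41, 0.88, 1.04, 0.35, 1.92, -1.1]]
55 0 [None, [-0.03, 0.21, 2.57, 3.17, 0.6, -1.58], [0.41, 0.78, 0.86, 0.29, 2.04, 2.1], [0.41, 0.84, 0.99, 0.27, 1.86, 2.04], [0.43, 0.79, 1.15, 0.28, 1.75, 2.04]]
55 1 [None, [-0.03, 0.21, 2.57, 3.17, 0.6, 1.56], [0.41, 0.78, 0.86, 0.29, 2.04, -1.04], [0.41, 0.84, 0.99, 0.27, 1.86, -1.1], [0.43, 0.79, 1.15, 0.28, 1.75, -1.1]]
60 0 [None, [-0.02, 0.31, 2.66, 3.17, 0.88, -1.58], [0.42, 0.73, 0.92, 0.25, 1.95, 2.09], [0.42, 0.79, 1.05, 0.24, 1.77, 2.05], [0.45, 0.74, 1.2, 0.25, 1.66, 2.05]]
60 1 [None, [-0.02, 0.31, 2.66, 3.17, 0.88, 1.57], [0.42, 0.73, 0.92, 0.25, 1.95, -1.05], [0.42, 0.79, 1.05, 0.24, 1.77, -1.1], [0.45, 0.74, 1.2, 0.25, 1.66, -1.1]]
65 0 [None, None, [0.44, 0.68, 0.98, 0.21, 1.86, 2.09], [0.44, 0.74, 1.11, 0.2, 1.67, 2.05], [0.47, 0.7, 1.26, 0.22, 1.57, 2.06]]
65 1 [None, None, [0.44, 0.68, 0.98, 0.21, 1.86, -1.05], [0.44, 0.74, 1.11, 0.2, 1.67, -1.09], [0.47, 0.7, 1.26, 0.22, 1.57, -1.08]]
70 0 [None, None, [0.46, 0.64, 1.04, 0.17, 1.77, 2.1], [0.46, 0.69, 1.18, 0.17, 1.58, 2.06], [0.49, 0.65, 1.32, 0.18, 1.48, 2.08]]
70 1 [None, None, [0.46, 0.64, 1.04, 0.17, 1.77, -1.05], [0.46, 0.69, 1.18, 0.17, 1.58, -1.08], [0.49, 0.65, 1.32, 0.18, 1.48, -1.07]]
```

View pics/fit3.png

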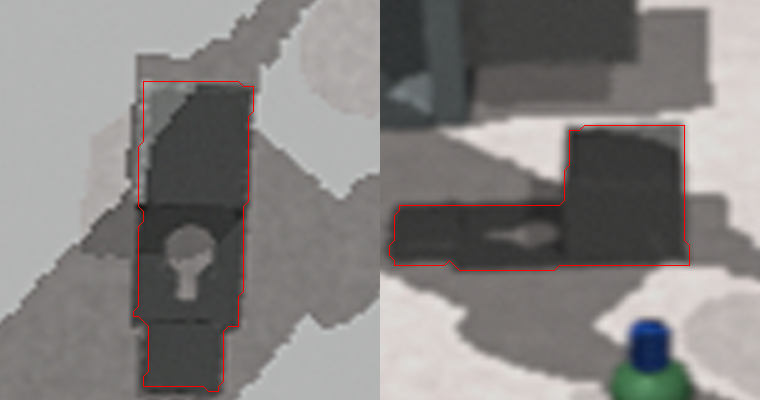

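Run:
```python
from h import *
for n,uv in dict(cyl=(123,133),cyl_bottom=(127,155),gL=(165,150),gR=(222,155),gtopR=(227,108),woodL=(262,175)).items(): print(n,back(uv,"top",.0).round(3),back(uv,"top",.06).round(3))
print("side", [back(uv,"side",0).round(3) for uv in((412,203),(432,232),(450,228))])
for a in np.radians([40,45,48,50,52]):
    for i,G in enumerate(grasp_in_tray(a,-.027,.036)):
        o=[]
        for T in(lying(.5630,.048,3.085),hung(2,.05,.25),hung(2,.05,.0205),hung(2),hung(1)):
            j=inverse_kinematics(*tq(T@G)); o.append(None if j is None else np.round(j,2).tolist())
        print(round(np.degrees(a)),i,o)
```

```text
cyl [0.878 0.479 0.   ] [0.852 0.455 0.06 ]
cyl_bottom [0.821 0.465 0.   ] [0.798 0.442 0.06 ]
gL [0.835 0.373 0.   ] [0.811 0.355 0.06 ]
gR [0.823 0.234 0.   ] [0.8   0.223 0.06 ]
gtopR [0.946 0.227 0.   ] [0.917 0.216 0.06 ]
woodL [0.772 0.135 0.   ] [0.752 0.129 0.06 ]
side [array([0.858, 0.43 , 0.   ]), array([0.868, 0.243, 0.   ]), array([0.924, 0.26 , 0.   ])]
40 0 [[-0.02, 0.34, 2.48, 3.21, 0.38, -1.6], [0.37, 0.92, 0.42, 0.6, 2.54, 2.38], [0.37, 0.99, 0.81, 0.39, 2.13, 2.07], [0.4, 0.93, 0.99, 0.38, 2.01, 2.04], [0.28, 0.86, 1.16, 0.28, 1.95, 1.9]]
40 1 [[-0.02, 0.34, 2.48, 3.21, 0.38, 1.54], [0.37, 0.92, 0.42, 0.6, 2.54, -0.76], [0.37, 0.99, 0.81, 0.39, 2.13, -1.07], [0.4, 0.93, 0.99, 0.38, 2.01, -1.1], [0.28, 0.86, 1.16, 0.28, 1.95, -1.25]]
45 0 [[-0.02, 0.41, 2.56, 3.19, 0.61, -1.58], [0.38, 0.87, 0.47, 0.51, 2.47, 2.31], [0.38, 0.94, 0.86, 0.35, 2.05, 2.06], [0.41, 0.89, 1.04, 0.35, 1.93, 2.04], [0.29, 0.81, 1.21, 0.25, 1.87, 1.9]]
45 1 [[-0.02, 0.41, 2.56, 3.19, 0.61, 1.56], [0.38, 0.87, 0.47, 0.51, 2.47, -0.83], [0.38, 0.94, 0.86, 0.35, 2.05, -1.08], [0.41, 0.89, 1.04, 
[... 528 characters left out ...]
26], [0.39, 0.89, 0.92, 0.31, 1.96, 2.05], [0.42, 0.84, 1.09, 0.31, 1.84, 2.04], [0.3, 0.76, 1.26, 0.23, 1.78, 1.9]]
50 1 [[-0.01, 0.51, 2.64, 3.18, 0.89, 1.57], [0.39, 0.82, 0.52, 0.43, 2.4, -0.89], [0.39, 0.89, 0.92, 0.31, 1.96, -1.09], [0.42, 0.84, 1.09, 0.31, 1.84, -1.11], [0.3, 0.76, 1.26, 0.23, 1.78, -1.24]]
52 0 [[-0.01, 0.57, 2.68, 3.18, 1.01, -1.57], [0.4, 0.8, 0.55, 0.4, 2.37, 2.24], [0.4, 0.87, 0.95, 0.29, 1.92, 2.05], [0.42, 0.82, 1.11, 0.3, 1.81, 2.04], [0.3, 0.74, 1.28, 0.22, 1.75, 1.9]]
52 1 [[-0.01, 0.57, 2.68, 3.18, 1.01, 1.58], [0.4, 0.8, 0.55, 0.4, 2.37, -0.9], [0.4, 0.87, 0.95, 0.29, 1.92, -1.09], [0.42, 0.82, 1.11, 0.3, 1.81, -1.11], [0.3, 0.74, 1.28, 0.22, 1.75, -1.24]]
```

Obstacles behind are beyond x=0.8, so the direct hang is free. Now grasp the lying tray.

```bash
cat >> h.py <<'E'
GB=grasp_in_tray(np.radians(45),-.027,.036)[0]
LY=lying(.5630,.0482,3.085)
E
python3 - <<'E'
from h import *
up=Tm(np.eye(3),[0,0,.1])@LY@GB
p,q=tq(up); j=inverse_kinematics(p,q); print(np.round(j,2))
gripper_to(.078)
jj=np.array(telemetry.current_joints()); print(jj.round(2))
r.move_to(p,q); st("above"); print(np.round(telemetry.current_joints(),2))
snap("side","lyB_s",(180,440,100,340),3); 
hit=r.move_l(tq(LY@GB)[0],vel=.08,guard=8); st("at %s"%hit); print(tq(LY@GB)[0])
snap("side","lyB_s2",(180,440,100,340),3)
E
```

```text
[-0.02  0.1   2.41  3.34  0.15 -1.73]
[-0.68 -0.03  1.51 -0.    1.66 -0.78]
above t 36.74 p [0.5236 0.0503 0.1318] F [ 0.04 -0.32  0.47] op 0.078
[-0.02  0.1   2.4   3.34  0.15 -1.73]
at False t 38.19 p [0.5231 0.0505 0.0317] F [ 0.86 -0.24  0.39] op 0.0781
[0.52282179 0.05047622 0.03124264]
```

View pics/lyB_s2.png

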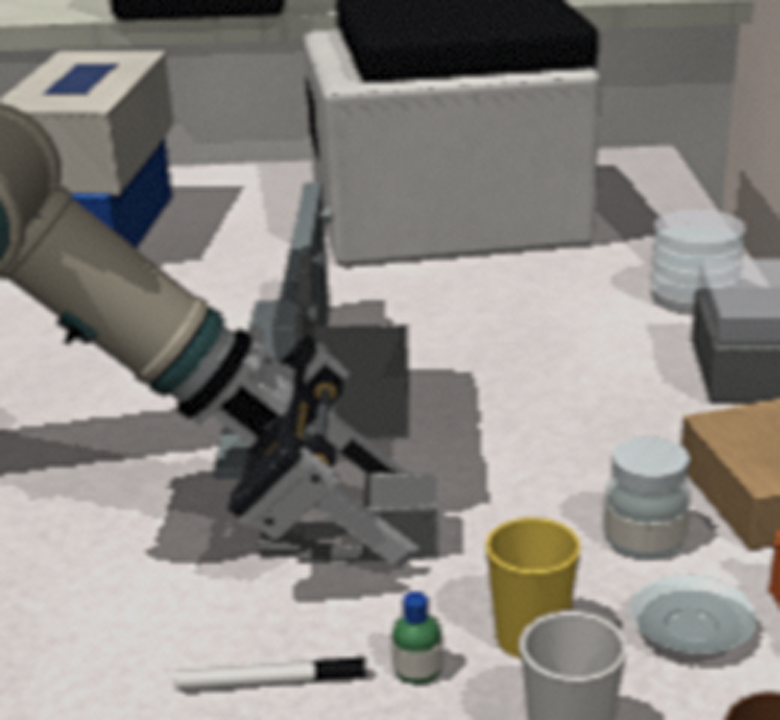

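The fingers straddle the box. Grip, lift and turn.

Run:
```python
from h import *
gripper_to(.03,f_grip=45); st("grip")
print(np.round(telemetry.current_joints(),3))
T0=Tm(Rq(telemetry.current_tool_rot()),cur()); np.save("tool_at_grip.npy",T0)
if telemetry.current_opening()>.045:
    c=cur(); r.move_l([c[0],c[1],c[2]+.1],vel=.08); r.hold(.2); st("lift"); print(np.round(telemetry.current_joints(),2))
    snap("side","upB_s",(180,440,100,340),3)
```

```text
grip t 38.79 p [0.5229 0.0504 0.0314] F [-0.09  0.71  2.3 ] op 0.0499
[-0.016  0.408  2.558  3.191  0.611 -1.583]
lift t 40.39 p [0.5227 0.0504 0.1309] F [ 0.98  0.55 -2.28] op 0.0496
[-0.02  0.1   2.41  3.34  0.15 -1.73]
```

View pics/upB_s.png

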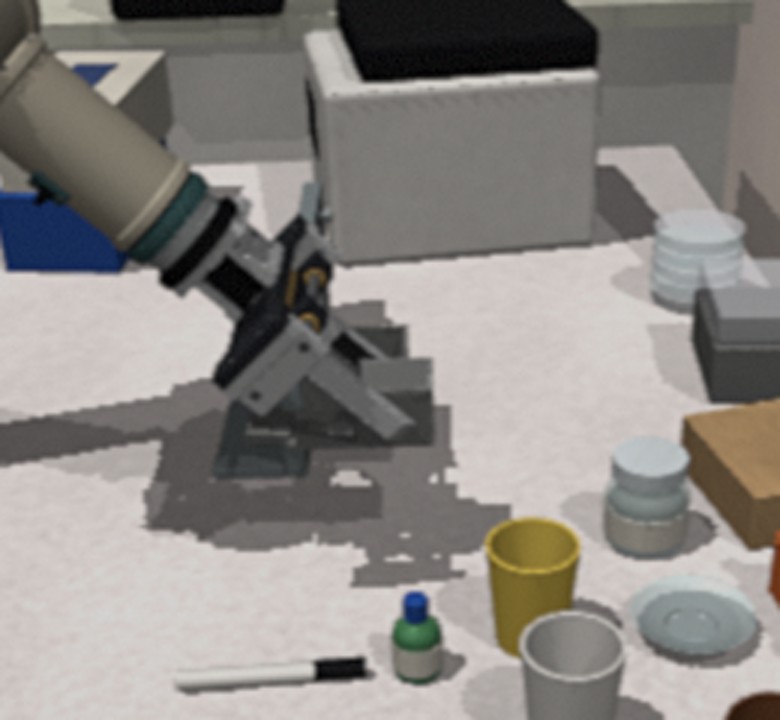

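Tray B held level. Raise, then spin the wrist through the near-straight position, in small checked moves.

Run:
```python
from h import *
j=np.array(telemetry.current_joints()); 
j[1]=-.25; r.movej(j); st("up")
T=hung(2)@GB; q=tq(T)[1]
# upright target high, in free space ahead
j2=j.copy(); j2[3]=.3; j2[5]=j[3]+j[5]-.3; r.movej(j2); st("spun"); print(np.round(telemetry.current_joints(),2))
snap("side","spin",(130,450,20,340),2)
for x,y,z in((.55,.05,.40),(.55,.1,.36),(.5,.05,.42),(.6,.1,.35)):
    a=inverse_kinematics([x,y,z],q); print(x,y,z,None if a is None else np.round(a,2))
```

```text
up t 41.2 p [0.4932 0.051  0.308 ] F [ 0.27 -0.16 -1.39] op 0.0499
spun t 43.77 p [0.4366 0.0782 0.2219] F [-0.41 -0.02 -2.73] op 0.0499
[-0.02 -0.25  2.4   0.3   0.15  1.3 ]
0.55 0.05 0.4 [-0.04  0.65  0.73  0.02  2.55  1.6 ]
0.55 0.1 0.36 [0.02 0.66 0.81 0.09 2.45 1.69]
0.5 0.05 0.42 [-0.05  0.55  0.86  0.02  2.51  1.59]
0.6 0.1 0.35 [0.02 0.76 0.63 0.1  2.53 1.7 ]
```

View pics/spin.png

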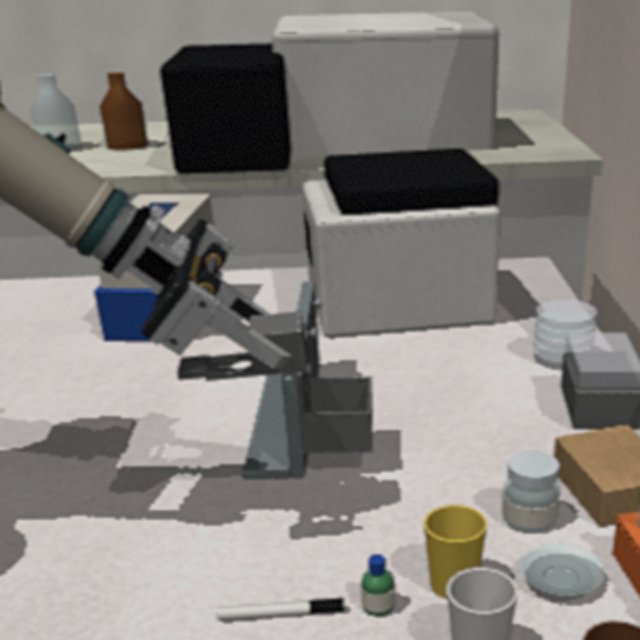

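Run:
```python
from h import *
r.movej([-.02,-.15,1.5,.2,1.0,1.45]); st("mid")
T=hung(2)@GB; q=tq(T)[1]
r.move_to([.55,.12,.36],q); st("upright"); print(np.round(telemetry.current_joints(),2))
p,_=tq(hung(2,.06,.2)@GB); r.move_to(p,q); st("front high"); print(gap(2))
p,_=tq(hung(2,.05,.0205)@GB); r.move_l(p,vel=.1); r.hold(.2); st("pre"); print(p)
snap("side","preB2_s",(230,390,100,260),4); snap("top","preB2_t",(60,260,200,350),4)
print(marks("trayB_seat","side"),marks("screw0","side"),marks("trayB_tab","side"))
print(marks("trayB_seat","top"),marks("trayB_tab","top"),marks("bin_seat","top"))
T=hung(2,.05,.0205); print("expect seat",(T@[-.002,0,.0905,1])[:3].round(4),"tab",(T@[-.005,0,.122,1])[:3].round(4))
```

```text
mid t 45.16 p [0.5905 0.1187 0.5397] F [ 0.17  0.21 -1.62] op 0.0496
upright t 46.47 p [0.55   0.1201 0.3604] F [ 0.06 -0.97 -1.46] op 0.0498
[0.04 0.66 0.8  0.12 2.45 1.73]
front high t 47.65 p [0.5651 0.4152 0.2759] F [ 0.36 -0.69 -0.65] op 0.05
(np.float64(0.08669975387902841), np.float64(-0.0012779096639191682))
pre t 49.8 p [0.5548 0.4172 0.0956] F [ 0.97  0.6  -0.91] op 0.0495
[0.55469879 0.4171403  0.09524264]
[(0.69, array([0.524, 0.419, 0.15 ])), (0.67, array([0.466, 0.205, 0.127]))] [(0.77, array([0.468, 0.206, 0.116])), (0.71, array([0.474, 0.423, 0.123])), (0.59, array([0.47 , 0.312, 0.13 ])), (0.16, array([ 0.49 , -0.381,  0.006]))] [(0.81, array([0.529, 0.419, 0.179])), (0.61, array([ 0.729, -0.078, -0.003]))]
[] [] []
expect seat [0.5255 0.4189 0.1455] tab [0.5285 0.4187 0.177 ]
```

View pics/preB2_s.png

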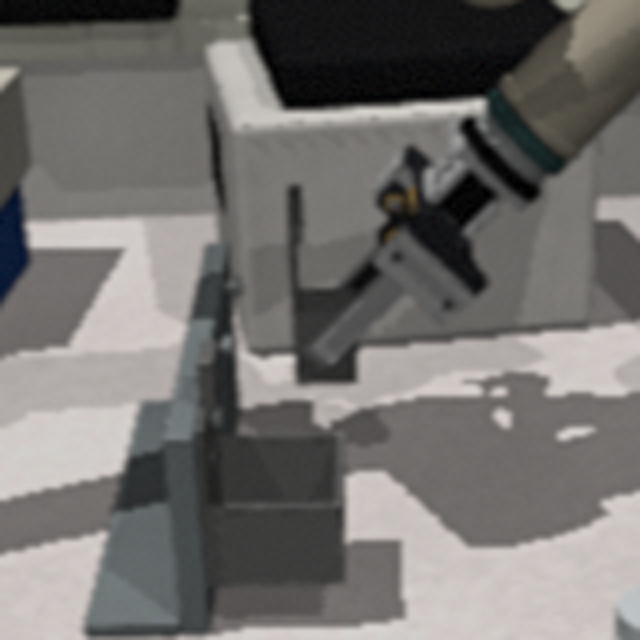

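View pics/preB2_t.png

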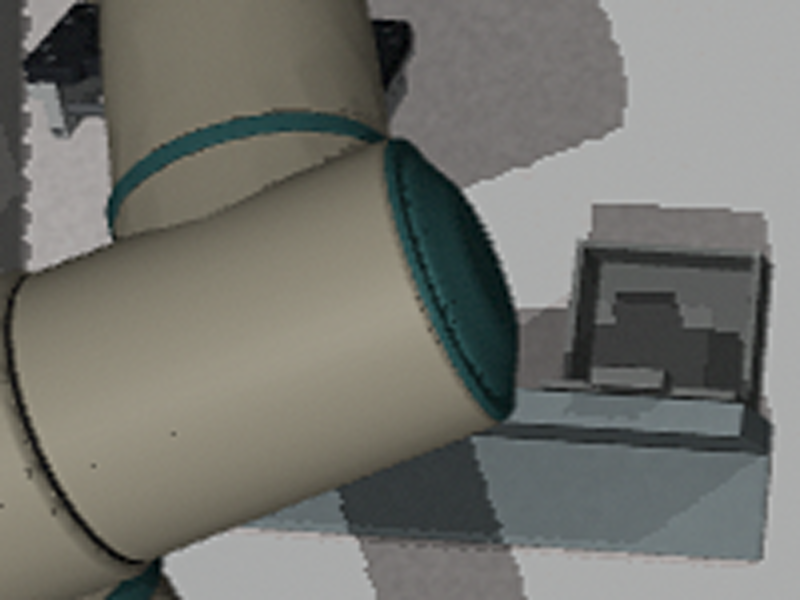

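Tray B is upright and in line with screw2 (seat mark within a few mm of expected). Insert with a guard.

Run:
```python
from h import *
def gp():
    T=Tm(Rq(telemetry.current_tool_rot()),cur())@np.linalg.inv(GB); d=T[:3,3]-hung(2,0,0)[:3,3]; return -(d[:2]@RN),d[:2]@RD,d[2]
print(gp())
hit=r.move_l(tq(hung(2,.016,.0205)@GB)[0],vel=.06,guard=4); st("g16 %s"%hit); print(np.round(gp(),4))
if not hit:
    hit=r.move_l(tq(hung(2,-.006,.0205)@GB)[0],vel=.025,guard=4); st("face %s"%hit); print(np.round(gp(),4))
snap("side","insB_s",(230,390,100,260),4)
```

```text
(np.float64(0.04999966545374353), np.float64(-1.8333755136817455e-05), np.float64(0.02046797357716304))
g16 False t 50.92 p [0.521  0.4192 0.0953] F [-0.19  0.1  -1.59] op 0.0498
[0.0162 0.0001 0.0205]
face True t 51.51 p [0.5072 0.4199 0.0945] F [-0.6  -0.63 -2.73] op 0.0496
[ 0.0025 -0.0001  0.0197]
```

View pics/insB_s.png

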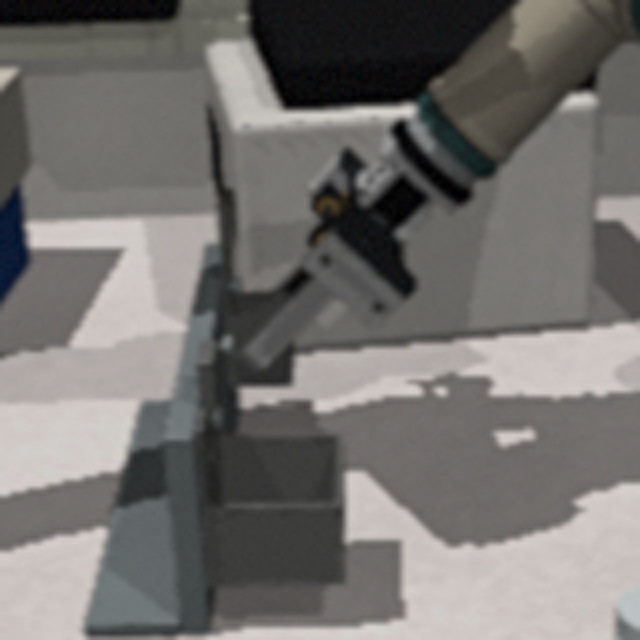

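Run:
```python
from h import *
def gp():
    T=Tm(Rq(telemetry.current_tool_rot()),cur())@np.linalg.inv(GB); d=T[:3,3]-hung(2,0,0)[:3,3]; return np.round((-(d[:2]@RN),d[:2]@RD,d[2]),4)
r.move_l(tq(hung(2,.0036,.0200)@GB)[0],vel=.02); print(gp())
hit=r.move_l(tq(hung(2,.0036,-.006)@GB)[0],vel=.025,guard=6); st("down %s"%hit); print(gp())
snap("side","slB_s",(230,390,100,260),4)
```

```text
[ 0.0035 -0.0001  0.0197]
down True t 52.67 p [0.5078 0.4199 0.0722] F [1.32 0.86 4.56] op 0.0495
[ 0.0029 -0.0001 -0.0024]
```

View pics/slB_s.png

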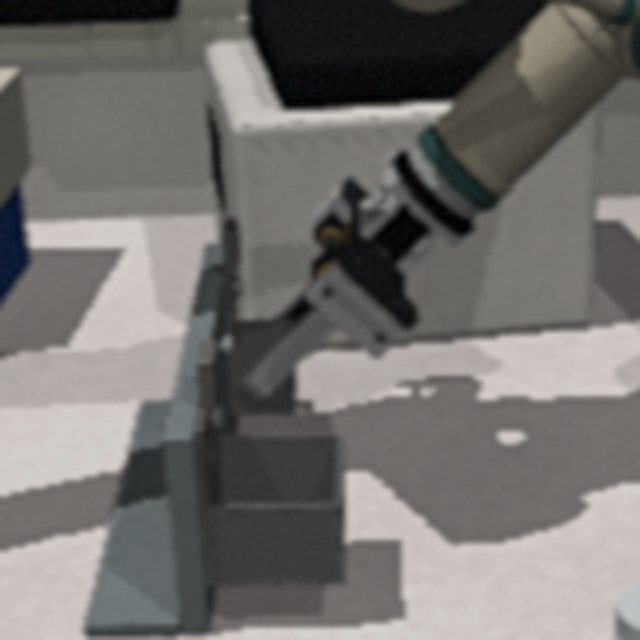

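It slid 22 mm to a stop. Release and back out along the tool axis.

Run:
```python
from h import *
gripper_to(.078); st("open")
Rt=Rq(telemetry.current_tool_rot()); d=Rt.apply([0,0,1])
c=cur(); r.move_l(c-d*.10,vel=.1); c=cur()
r.move_l([c[0],c[1],c[2]+.12],vel=.15)
r.move_to([.40,-.2,.36],qdown(.1)); st()
I={c:snap(c) for c in("top","side")}
for c in I: print(c,"bin",marks("bin_seat",c,2),"B",marks("trayB_seat",c,3),"Btab",marks("trayB_tab",c,2),"beaker",marks("beaker_mid",c,5))
o=[cv2.resize(np.ascontiguousarray(I["top"][240:340,80:270,::-1]),None,fx=4,fy=4),cv2.resize(np.ascontiguousarray(I["side"][140:260,230:420,::-1]),None,fx=4,fy=4)]
cv2.imwrite("pics/hung2.png",cv2.resize(np.vstack(o),None,fx=.68,fy=.68)); cv2.imwrite("pics/top5.png",I["top"][:,:,::-1])
```

```text
open t 53.35 p [0.5078 0.4197 0.0707] F [0.54 0.37 0.46] op 0.0777
 t 57.95 p [ 0.4003 -0.1999  0.3599] F [-0.63 -0.29  0.48] op 0.0782
top bin [(0.75, array([0.463, 0.204, 0.122]))] B [(0.87, array([0.478, 0.42 , 0.123]))] Btab [(0.64, array([0.481, 0.424, 0.152]))] beaker [(0.9, array([ 0.73 , -0.266,  0.037])), (0.82, array([ 0.627, -0.181,  0.039])), (0.78, array([ 0.681, -0.356,  0.04 ])), (0.63, array([ 0.614, -0.075,  0.042]))]
side bin [(0.6, array([0.464, 0.199, 0.126]))] B [(0.81, array([0.48 , 0.422, 0.125])), (0.64, array([ 0.488, -0.383,  0.005]))] Btab [(0.65, array([0.486, 0.421, 0.153]))] beaker [(0.85, array([ 0.618, -0.072,  0.039])), (0.78, array([ 0.682, -0.36 ,  0.042])), (0.61, array([ 0.627, -0.176,  0.04 ])), (0.61, array([ 0.732, -0.266,  0.042]))]
```

View pics/hung2.png

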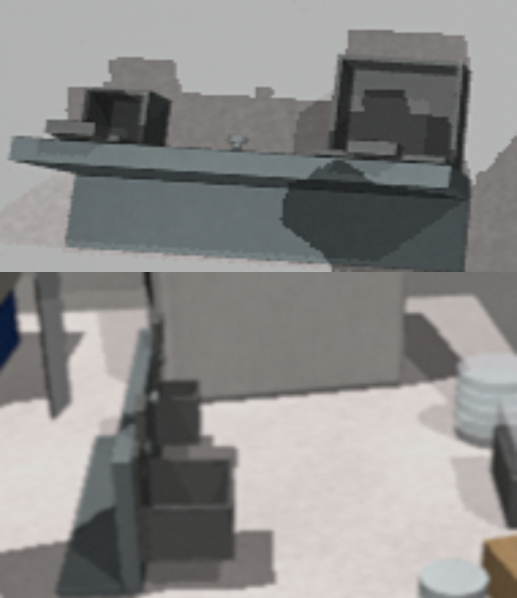

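View pics/top5.png

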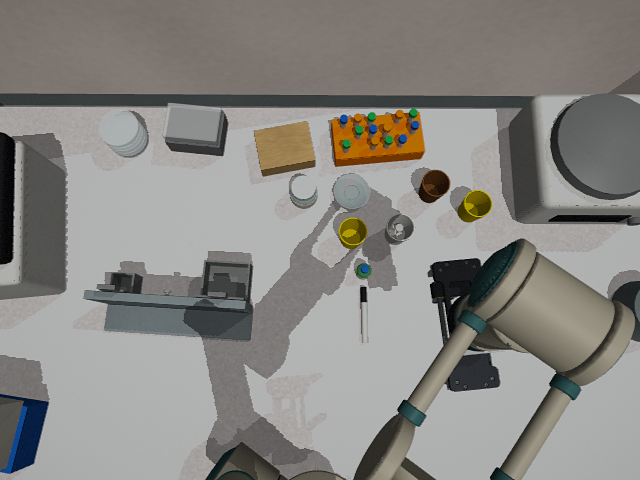

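Both trays hang: bin seat ≈ (0.464,0.201) on screw0, tray B seat ≈ (0.479,0.421) on screw2. Next I plan the beaker grasp and pour with an IK and clearance search.

```bash
cat >> h.py <<'E'
def graspB(al,th,h=.042):
    "tool in beaker frame (origin foot centre, z up): azimuth al, th below horizontal"
    d=np.array([np.cos(th)*np.cos(al),np.cos(th)*np.sin(al),-np.sin(th)]); xx=np.array([-np.sin(al),np.cos(al),0]); out=[]
    for s in(1,-1): out.append(Tm(np.c_[s*xx,np.cross(d,s*xx),d],np.array([0,0,h])-.006*d))
    return out
def Taz(x,y,z,psi,tau=0.):  # beaker pose: spun psi about vertical then tilted so mouth heads to azimuth psi; origin at foot
    return Tm(R.from_euler('z',psi)*R.from_euler('y',tau),[x,y,z])
def pourT(lip,psi,tau,off=.031,H=.08):
    "beaker pose such that the lower lip point (rim, side +x of beaker frame) is at lip"
    T=Taz(0,0,0,psi,tau); T[:3,3]=np.array(lip)-T[:3,:3]@np.array([off,0,H]); return T
def bodypts(T):
    P=[]
    for z in np.linspace(-.072,-.16,5):
        for x in np.linspace(-.0885,.0885,9):
            for y in(-.0375,0,.0375): P.append([x,y,z])
    for z in np.linspace(-.16,-.28,5):
        for a in np.linspace(0,2*np.pi,8,endpoint=False): P.append([.045*np.cos(a),.045*np.sin(a),z])
    for z in np.linspace(.025,-.07,6):
        for x in(-.045,.045):
            for y in(-.01,.01): P.append([x,y,z])
    return np.array(P)@T[:3,:3].T+T[:3,3]
def clear(P,m=.008):
    if P[:,2].min()<m: return False
    Q=P[:,:2]-SCREW[0]; n=-(Q@RN); t=Q@RD; z=P[:,2]
    rail=(n>-.0215-.04-m)&(n<-.0035+.0+m)&(t>-.055-m)&(t<.275+m)&(z<.139+m)
    bin_=(n>-.005)&(n<.088+m)&(abs(t)<.05+m)&(z<.0895+m)
    tab=(n>-.005-m)&(n<.008+m)&(abs(t)<.025+m)&(z<.171+m)
    if (rail|bin_|tab).any(): return False
    for c,rd,h in(((.616,-.075),.032,.08),((.731,-.265),.032,.08),((.683,-.357),.032,.08),((.536,-.101),.017,.062),((.721,.034),.032,.075),((.73,-.08),.044,.02)):
        if ((np.hypot(*(P[:,:2]-c).T)<rd+m)&(z<h+m)).any(): return False
    return True
E
cat > search.py <<'E'
from h import *
BK=np.array([.628,-.179]); MAT=np.array([.489,-.382])
binc=(hung(0)@[-.0425,0,.0,1])[:3]
res=[]
for th in np.radians([15,25,35,45]):
  # grasp azimuth feasible set
  GA=[]
  for ag in np.radians(range(-30,91,15)):
    for s in(0,1):
      ok=True
      for dz in(0,.15):
        T=Taz(*BK,dz,0)@graspB(ag,th)[s]
        if not clear(bodypts(T)) or inverse_kinematics(*tq(T)) is None: ok=False;break
      if ok: GA.append((round(np.degrees(ag)),s))
  MA=[]
  for ag in np.radians(range(-90,61,15)):
    for s in(0,1):
      T=Taz(*MAT,.003,0)@graspB(ag,th)[s]
      if clear(bodypts(T)) and inverse_kinematics(*tq(T)) is not None: MA.append((round(np.degrees(ag)),s))
  print("th",np.degrees(th),"grasp",GA,"mat",MA)
  for psi in np.radians(range(0,360,30)):
    for rho in np.radians(range(-120,121,15)):   # tool az relative to mouth direction, in beaker frame
      for s in(0,1):
        G=graspB(rho,th)[s]
        for zl in(.105,.125,.15):
          lip=binc+np.array([0,0,0]); lip=lip+.012*-np.array([np.cos(psi),np.sin(psi),0]); lip[2]=zl
          ok=True; js=[]
          for tau in np.radians([135,110,60,0]):
            T=pourT(lip,psi,tau); W=T@G
            if tau>1 and not clear(bodypts(W),.006): ok=False;break
            j=inverse_kinematics(*tq(W))
            if j is None: ok=False;break
            js.append(np.round(j,2))
          if ok: res.append((round(np.degrees(th)),round(np.degrees(psi)),round(np.degrees(rho)),s,zl,js)); break
for x in res: print(x[:5],x[5][0].tolist(),x[5][-1].tolist())
E
python3 search.py
```

```text
th 14.999999999999998 grasp [(30, 0), (30, 1), (45, 0), (45, 1), (60, 0), (60, 1)] mat [(-75, 0), (-75, 1), (-60, 0), (-60, 1), (-45, 0), (-45, 1), (-30, 0), (-30, 1), (-15, 0), (-15, 1), (0, 0), (0, 1), (15, 0), (15, 1), (30, 0), (30, 1), (45, 0), (45, 1), (60, 0), (60, 1)]
th 25.0 grasp [(30, 0), (30, 1), (45, 0), (45, 1), (60, 0), (60, 1)] mat [(-75, 0), (-75, 1), (-60, 0), (-60, 1), (-45, 0), (-45, 1), (-30, 0), (-30, 1), (-15, 0), (-15, 1), (0, 0), (0, 1), (15, 0), (15, 1), (30, 0), (30, 1), (45, 0), (45, 1), (60, 0), (60, 1)]
th 35.0 grasp [(30, 0), (30, 1), (45, 0), (45, 1), (60, 0), (60, 1)] mat [(-60, 0), (-60, 1), (-45, 0), (-45, 1), (-30, 0), (-30, 1), (-15, 0), (-15, 1), (0, 0), (0, 1), (15, 0), (15, 1), (30, 0), (30, 1), (45, 0), (45, 1), (60, 0), (60, 1)]
th 45.0 grasp [(-15, 0), (-15, 1), (0, 1), (15, 1), (30, 1), (45, 1), (60, 0), (60, 1), (75, 0), (75, 1)] mat [(-60, 0), (-60, 1), (-45, 0), (-45, 1), (-30, 0), (-30, 1), (-15, 0), (-15, 1), (0, 0), (0, 1), (15, 0), (15, 1), (30, 0), (30, 1), (45, 0), (45, 1), (60, 0), (60, 1)]
(15, 30, 30, 1, 0.15) [0.13, 0.85, 1.08, 
[... 20651 characters left out ...]
(45, 270, -45, 0, 0.15) [-0.24, 0.91, 1.61, 0.98, 2.12, -0.53] [0.47, 0.77, 1.18, -0.24, 1.94, 1.26]
(45, 270, -30, 0, 0.15) [-0.31, 0.83, 1.73, 1.02, 1.98, -0.73] [0.55, 0.74, 1.24, -0.36, 1.86, 1.1]
(45, 270, -15, 0, 0.15) [-0.37, 0.77, 1.87, 1.08, 1.84, -0.95] [0.62, 0.7, 1.34, -0.47, 1.74, 0.96]
(45, 300, -60, 0, 0.15) [0.02, 1.09, 1.21, 0.73, 2.57, -0.34] [0.56, 0.72, 1.3, -0.35, 1.83, 1.12]
(45, 300, -45, 0, 0.15) [-0.04, 1.02, 1.27, 0.76, 2.43, -0.49] [0.63, 0.67, 1.39, -0.46, 1.72, 0.98]
(45, 300, -30, 0, 0.15) [-0.11, 0.95, 1.37, 0.8, 2.29, -0.65] [0.7, 0.62, 1.51, -0.57, 1.58, 0.87]
(45, 300, -15, 0, 0.15) [-0.19, 0.88, 1.49, 0.85, 2.16, -0.83] [0.76, 0.56, 1.64, -0.68, 1.43, 0.77]
```

```bash
cat > search2.py <<'E'
from h import *
BK=np.array([.628,-.179]); MAT=np.array([.489,-.382])
binc=(hung(0)@[-.0425,0,.0,1])[:3]; out=[]
for thd in(15,20,25,30,35):
  th=np.radians(thd)
  for psid in(170,177,185):
    psi=np.radians(psid); m=np.array([np.cos(psi),np.sin(psi),0])
    for rhod in(-60,-75,-90,-105):
      for s in(0,1):
        G=graspB(np.radians(rhod),th)[s]
        for fwd in(.01,.02,.03):
          for zl in(.10,.11,.12,.13,.14):
            ok=True; js=[]
            for taud,dz in((0,.10),(45,.08),(85,.06),(85,0),(100,0),(115,0),(138,0)):
              lip=binc-fwd*m; lip[2]=zl+dz
              W=pourT(lip,psi,np.radians(taud))@G
              if not clear(bodypts(W),.006): ok=False;break
              j=inverse_kinematics(*tq(W))
              if j is None: ok=False;break
              js.append(j)
            if ok:
              jump=max(np.abs(np.diff(js,axis=0)).max(1)); out.append((thd,psid,rhod,s,fwd,zl,round(jump,2),np.round(js[0],2).tolist(),np.round(js[-1],2).tolist())); break
out.sort(key=lambda o:(o[5],o[6]))
print(len(out))
for o in out[:14]: print(o)
E
python3 search2.py
```

```text
Traceback (most recent call last):
  File "search2.py", line 18, in <module>
    j=inverse_kinematics(*tq(W))
ValueError: time passes only in moves, steps and waits
```

```bash
sed -i 's/^from h import \*/from h import *\nimport sys/' search2.py
python3 - <<'E'
from h import *
st()
try: print(inverse_kinematics([.5,0,.3],qdown(0)))
except Exception as e: print(repr(e))
E
time python3 search2.py 2>&1 | tail -20
```

```text
t 58.45 p [ 0.4001 -0.2     0.3599] F [ 0.6   0.74 -1.23] op 0.078
[-1.39249582e-01  1.28537111e-01  1.52735072e+00 -4.44089210e-16
  1.48570483e+00 -1.39249582e-01]
Traceback (most recent call last):
  File "search2.py", line 19, in <module>
    j=inverse_kinematics(*tq(W))
ValueError: time passes only in moves, steps and waits
real	0m29.433s
user	0m9.300s
sys	0m0.742s
```

```bash
cat > search2.py <<'E'
from h import *
import sys
binc=(hung(0)@[-.0425,0,.0,1])[:3]
STEPS=((138,0),(0,.10),(85,0),(85,.06),(115,0))
thd,psid=int(sys.argv[1]),177
th=np.radians(thd); psi=np.radians(psid); m=np.array([np.cos(psi),np.sin(psi),0]); n=0
for rhod in(-60,-75,-90):
  s=0; G=graspB(np.radians(rhod),th)[s]
  for fwd in(.012,.024):
    for zl in(.10,.115,.13,.145):
      Ws=[]
      for taud,dz in STEPS:
        lip=binc-fwd*m; lip[2]=zl+dz; Ws.append(pourT(lip,psi,np.radians(taud))@G)
      c=[clear(bodypts(W),.006) for W in Ws]
      if not all(c): 
          if zl==.13: print(thd,rhod,fwd,"clear",c)
          continue
      js=[]
      for W in Ws:
        j=inverse_kinematics(*tq(W)); n+=1
        if j is None: break
        js.append(j)
      if len(js)==len(Ws): print(thd,rhod,fwd,zl,[np.round(j,2).tolist() for j in (js[1],js[2],js[0])]); break
      elif zl==.13: print(thd,rhod,fwd,"noik",len(js))
E
for t in 15 25 35; do python3 search2.py $t 2>&1|tail -8; done
```

```text
15 -60 0.012 0.13 [[-0.27, 0.75, 1.5, 0.86, 1.92, 2.23], [-0.38, 0.42, 2.06, 1.17, 1.21, 0.67], [-0.54, 0.62, 2.5, 1.65, 1.44, -0.92]]
15 -60 0.024 0.115 [[-0.26, 0.78, 1.48, 0.87, 1.92, 2.23], [-0.37, 0.45, 2.04, 1.19, 1.19, 0.65], [-0.52, 0.66, 2.48, 1.67, 1.44, -0.95]]
15 -75 0.012 0.13 [[-0.35, 0.66, 1.71, 0.98, 1.74, 2.21], [-0.46, 0.58, 2.12, 1.31, 1.39, 0.46], [-0.54, 0.76, 2.35, 1.45, 1.6, -0.84]]
15 -75 0.024 0.115 [[-0.34, 0.69, 1.69, 0.98, 1.73, 2.2], [-0.45, 0.61, 2.1, 1.32, 1.38, 0.45], [-0.53, 0.8, 2.32, 1.46, 1.6, -0.85]]
15 -90 0.012 0.115 [[-0.42, 0.61, 1.93, 1.12, 1.56, 2.13], [-0.49, 0.8, 2.17, 1.39, 1.58, 0.25], [-0.49, 0.93, 2.18, 1.31, 1.77, -0.79]]
15 -90 0.024 0.115 [[-0.41, 0.62, 1.9, 1.13, 1.56, 2.15], [-0.48, 0.8, 2.14, 1.41, 1.58, 0.28], [-0.48, 0.92, 2.15, 1.33, 1.78, -0.76]]
25 -60 0.012 0.13 [[-0.24, 0.66, 1.5, 0.79, 1.83, 2.28], [-0.38, 0.37, 2.2, 1.37, 1.08, 0.51], [-0.53, 0.85, 2.63, 1.75, 1.64, -1.29]]
25 -60 0.024 0.13 [[-0.24, 0.68, 1.47, 0.79, 1.84, 2.29], [-0.37, 0.38, 2.18, 1.37, 1.08, 0.52], [-0.51, 0.83, 2.6, 1.77, 1.64, -1.23]]
25 -75 0.012 
[... 162 characters left out ...]
.72, -1.06]]
25 -75 0.024 0.13 [[-0.32, 0.59, 1.66, 0.91, 1.66, 2.31], [-0.46, 0.55, 2.25, 1.5, 1.31, 0.33], [-0.52, 0.91, 2.42, 1.55, 1.73, -1.06]]
25 -90 0.012 clear [False, True, False, True, False]
25 -90 0.024 clear [False, True, False, True, False]
35 -60 0.012 clear [False, True, True, True, True]
35 -60 0.024 clear [False, True, True, True, True]
35 -60 0.024 0.145 [[-0.21, 0.59, 1.45, 0.71, 1.78, 2.36], [-0.35, 0.31, 2.3, 1.61, 0.99, 0.36], [-0.46, 1.05, 2.7, 1.79, 1.9, -1.54]]
35 -75 0.012 clear [False, True, True, True, True]
35 -75 0.024 clear [False, True, True, True, True]
35 -90 0.012 clear [False, True, False, False, False]
35 -90 0.024 clear [False, True, False, True, False]
```

Chosen: tool 15° below horizontal, side-on pour toward the plate. I check the full chain of poses by IK, then grasp.

```bash
cat >> h.py <<'E'
TH=np.radians(15); HB=.046; S_=0; AZ=np.radians(50)
def beakT(x,y,z,az): return Taz(x,y,z,0)@graspB(az,TH,HB)[S_]
PSI=np.radians(177); RHO=np.radians(-75); PM=np.array([np.cos(PSI),np.sin(PSI),0])
def pour(taud,zl,fwd=.022):
    b=(hung(0)@[-.0425,0,.0,1])[:3]; lip=b-fwd*PM; lip[2]=zl
    return pourT(lip,PSI,np.radians(taud))@graspB(RHO,TH,HB)[S_]
E
python3 - <<'E'
from h import *
b=(.628,-.178)
for azd in(35,50,60):
    az=np.radians(azd); d=np.array([np.cos(az),np.sin(az)])
    for nm,T in(("prehigh",beakT(*(np.array(b)-.1*d),.18,az)),("pre",beakT(*(np.array(b)-.1*d),.027,az)),("grasp",beakT(*b,0,az)),("lift",beakT(*b,.15,az))):
        j=inverse_kinematics(*tq(T)); print(azd,nm,clear(bodypts(T),.006),None if j is None else np.round(j,2))
for t,z in((0,.24),(85,.2),(85,.12),(138,.12)):
    T=pour(t,z); j=inverse_kinematics(*tq(T)); print(t,clear(bodypts(T),.006),T[:3,3].round(3),None if j is None else np.round(j,2))
for azd in(-60,-30,0,30):
    T=beakT(.489,-.382,.003,np.radians(azd)); j=inverse_kinematics(*tq(T)); print("mat",azd,clear(bodypts(T),.006),None if j is None else np.round(j,2))
E
```

```text
35 prehigh True [-1.19  0.49  2.    1.23  1.5   2.21]
35 pre True [-1.19  0.77  2.08  1.28  1.39  1.87]
35 grasp True [-0.99  0.82  2.08  1.48  1.32  1.82]
35 lift True [-0.99  0.54  2.02  1.4   1.37  2.17]
50 prehigh True [-1.12  0.6   1.73  1.09  1.68  2.3 ]
50 pre True [-1.12  0.83  1.79  1.08  1.55  2.05]
50 grasp True [-0.97  0.86  1.85  1.22  1.44  1.99]
50 lift True [-0.97  0.62  1.8   1.2   1.54  2.26]
60 prehigh True [-1.06  0.68  1.54  1.02  1.81  2.35]
60 pre True [-1.06  0.88  1.6   0.98  1.67  2.13]
60 grasp True [-0.93  0.89  1.7   1.09  1.55  2.07]
60 lift True [-0.93  0.68  1.65  1.1   1.67  2.3 ]
0 True [0.558 0.191 0.208] [-0.35  0.65  1.68  0.99  1.76  2.25]
85 True [0.561 0.191 0.23 ] [-0.45  0.45  2.06  1.29  1.44  0.65]
85 True [0.561 0.191 0.15 ] [-0.45  0.6   2.12  1.32  1.38  0.45]
138 True [0.524 0.193 0.166] [-0.53  0.79  2.33  1.46  1.6  -0.85]
mat -60 True [-0.45  0.9   2.54  3.72  1.56  1.74]
mat -30 True [-1.11  1.01  2.68  2.57  1.77  1.27]
mat 0 True [-1.41  0.82  2.33  1.73  1.31  1.56]
mat 30 True [-1.38  0.84  1.88  1.16  1.46  1.96]
```

Run:
```python
from h import *
for c in("top","side"): snap(c); print([m for m in marks("beaker_mid",c) if abs(m[1][0]-.628)<.04 and abs(m[1][1]+.178)<.04])
b=np.array((.628,-.178)); d=np.array([np.cos(AZ),np.sin(AZ)])
gripper_to(.082)
p,q=tq(beakT(*(b-.1*d),.18,AZ)); r.move_to(p,q); st("prehigh")
r.move_l(tq(beakT(*(b-.1*d),.02,AZ))[0],vel=.15); st("pre")
snap("side","bk0",(220,470,200,420),3)
print([m for m in marks("beaker_mid","side") if abs(m[1][0]-.628)<.05 and abs(m[1][1]+.178)<.05])
```

```text
[(0.86, array([ 0.626, -0.181,  0.04 ])), (0.35, array([ 0.628, -0.17 ,  0.027]))]
[(0.81, array([ 0.626, -0.178,  0.04 ]))]
prehigh t 61.51 p [ 0.5601 -0.2589  0.2277] F [-0.17  0.04 -0.29] op 0.082
pre t 62.73 p [ 0.5602 -0.2593  0.0683] F [-1.12 -0.04 -0.2 ] op 0.0816
[(0.63, array([ 0.625, -0.176,  0.04 ]))]
```

View pics/bk0.png

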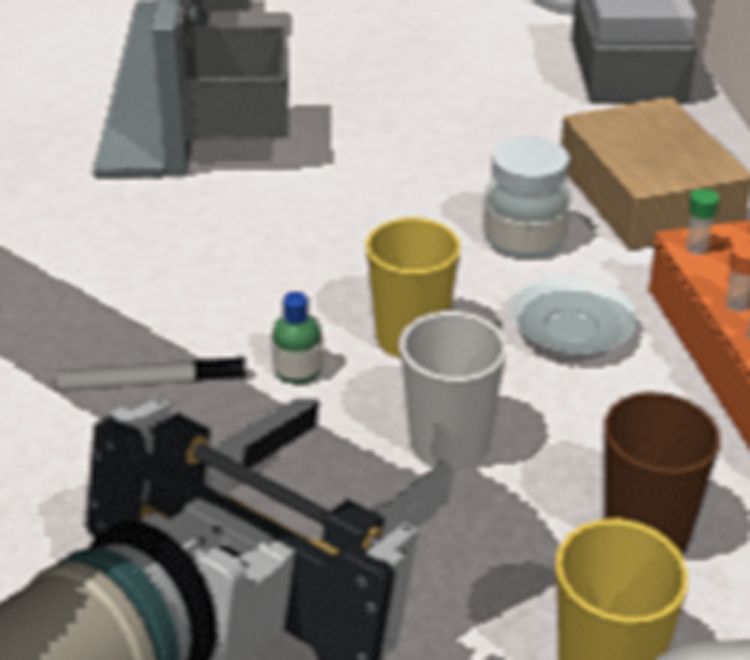

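The gripper faces the white beaker squarely. Advance and grip.

Run:
```python
from h import *
b=np.array((.627,-.178))
hit=r.move_l(tq(beakT(*b,.0,AZ))[0],vel=.1,guard=6); st("at %s"%hit)
if not hit:
    gripper_to(.03,f_grip=25); st("grip")
    if telemetry.current_opening()>.05:
        r.move_l(tq(beakT(*b,.06,AZ))[0],vel=.08); r.hold(.2); st("lift")
snap("side","bk1",(220,470,180,400),3)
```

```text
at False t 63.99 p [ 0.6233 -0.1831  0.0476] F [ 0.51 -0.14 -0.51] op 0.0821
grip t 64.49 p [ 0.6235 -0.183   0.0478] F [-0.33 -0.39  1.13] op 0.0591
lift t 65.59 p [ 0.6232 -0.1824  0.107 ] F [-1.24 -0.77 -1.04] op 0.059
```

View pics/bk1.png

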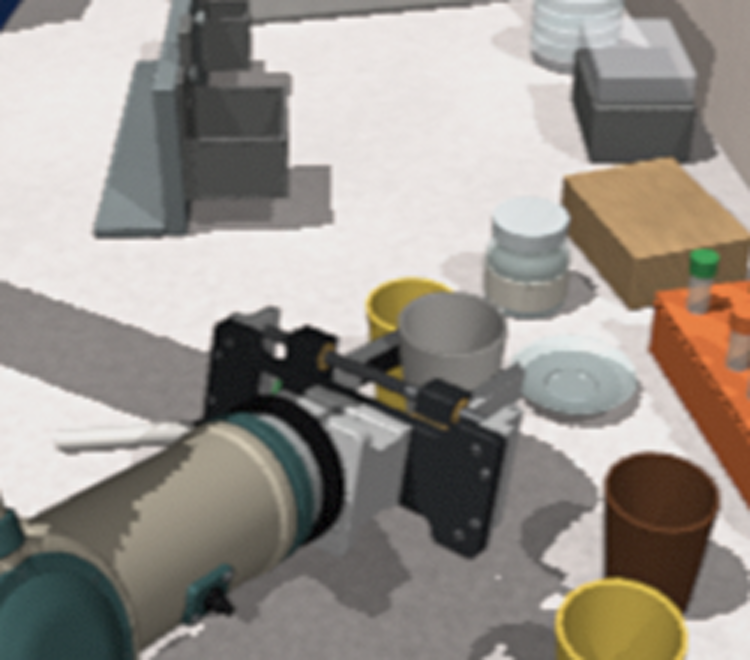

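Beaker lifted upright (opening 59 mm). Carry it to the bin.

Run:
```python
from h import *
b=np.array((.627,-.178))
r.move_l(tq(beakT(*b,.16,AZ))[0],vel=.12)
p,q=tq(pour(0,.24)); r.move_l(p,rot=q,vel=.15); st("over")
print(np.round(telemetry.current_joints(),2))
snap("side","ov_s",(220,470,80,280),3); snap("top","ov_t",(160,340,220,350),4)
for c in("top","side"): print(marks("bin_seat",c,2),marks("bin_in",c,2))
```

```text
over t 69.3 p [0.5586 0.1908 0.2076] F [ 0.19 -1.   -1.87] op 0.0589
[-0.35  0.65  1.68  0.99  1.76  2.25]
[(0.92, array([0.464, 0.205, 0.12 ])), (0.58, array([ 0.489, -0.382,  0.002]))] [(0.91, array([0.505, 0.199, 0.037])), (0.65, array([0.469, 0.201, 0.154]))]
[(0.68, array([0.467, 0.203, 0.125])), (0.62, array([0.471, 0.314, 0.125]))] [(0.65, array([0.502, 0.197, 0.035]))]
```

View pics/ov_s.png

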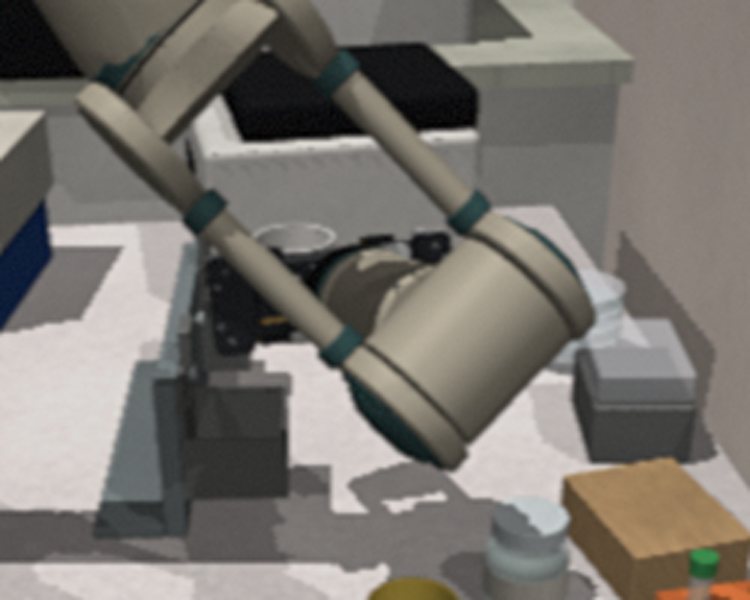

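View pics/ov_t.png

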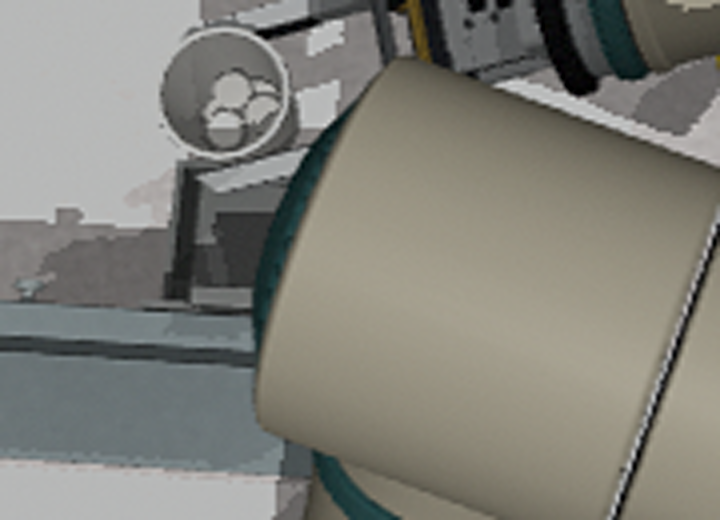

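Run:
```python
from h import *
def ray(uv,c):
    a=CAL[c]["position"]; b=back(uv,c,0.); return a,(b-a)/np.linalg.norm(b-a)
for ut,us in(((235,277),(357,220)),((240,290),(372,233))):
    a,u=ray(ut,"top"); b,v=ray(us,"side")
    A=np.c_[u,-v]; s=np.linalg.lstsq(A,b-a,rcond=None)[0]; print((a+s[0]*u).round(3),(b+s[1]*v).round(3))
```

```text
[0.515 0.181 0.071] [0.65  0.17  0.087]
[0.489 0.173 0.044] [0.685 0.147 0.061]
```

Run:
```python
from h import *
T=Tm(Rq(telemetry.current_tool_rot()),cur())
for L in(.1,.15,.2,.25,.3): 
    p=(T@[0,0,-L,1])[:3]; print(L,p.round(3),proj(p,"top").round(),proj(p,"side").round())
im=snap("top","full_t"); im=snap("side","full_s")
```

```text
0.1 [0.579 0.097 0.233] [[268. 233.]] [[329. 177.]]
0.15 [0.589 0.049 0.246] [[293. 226.]] [[336. 179.]]
0.2 [0.599 0.002 0.259] [[318. 219.]] [[343. 182.]]
0.25 [ 0.609 -0.045  0.272] [[344. 212.]] [[351. 185.]]
0.3 [ 0.619 -0.092  0.285] [[370. 205.]] [[361. 189.]]
```

View pics/full_t.png

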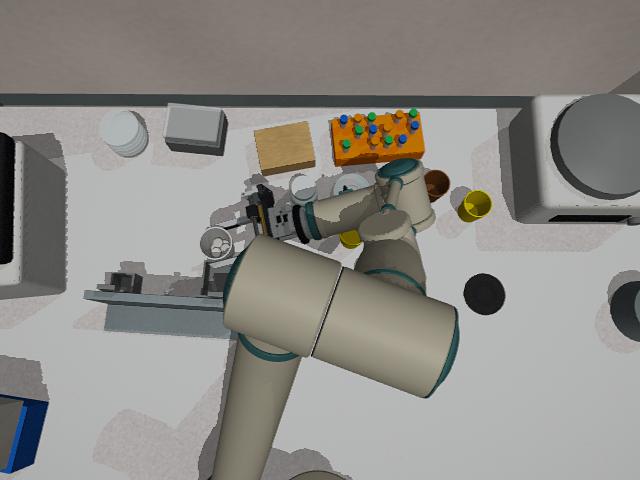

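View pics/full_s.png

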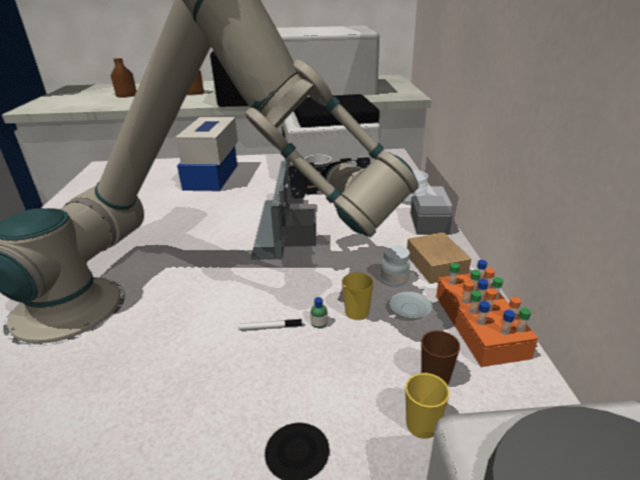

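The big cylinder in the top picture is the elbow, high up. In the side picture the wrist is at (375,195). I check the wrist height through the tilt before moving.

Run:
```python
from h import *
for t,z in((0,.24),(45,.22),(85,.19),(85,.13),(110,.13),(138,.13)):
    T=pour(t,z); print(t,z,[ (T@[0,0,-L,1])[:3].round(3).tolist() for L in(.2,.27,.33)], clear(bodypts(T),.006))
```

```text
0 0.24 [[0.599, 0.002, 0.259], [0.613, -0.064, 0.277], [0.625, -0.12, 0.293]] True
45 0.22 [[0.561, 0.004, 0.292], [0.557, -0.061, 0.317], [0.554, -0.117, 0.339]] True
85 0.19 [[0.504, 0.007, 0.274], [0.484, -0.057, 0.293], [0.467, -0.112, 0.309]] True
85 0.13 [[0.504, 0.007, 0.214], [0.484, -0.057, 0.233], [0.467, -0.112, 0.249]] True
110 0.13 [[0.47, 0.009, 0.201], [0.444, -0.055, 0.211], [0.421, -0.11, 0.22]] True
138 0.13 [[0.442, 0.011, 0.171], [0.414, -0.053, 0.169], [0.389, -0.108, 0.168]] True
```

```bash
cat >> h.py <<'E'
def goP(t,z,vel=.12,fwd=.022):
    p,q=tq(pour(t,z,fwd)); r.move_l(p,rot=q,vel=vel)
E
python3 - <<'E'
from h import *
goP(45,.23); goP(80,.20); goP(85,.135,.08); st("85"); print(np.round(telemetry.current_joints(),2))
snap("side","p85",(220,470,80,280),3); snap("top","p85t",(160,340,200,350),4)
E
```

```text
85 t 72.36 p [0.5615 0.1911 0.1649] F [ 0.29  0.43 -1.49] op 0.0592
[-0.45  0.57  2.11  1.31  1.39  0.49]
```

View pics/p85.png

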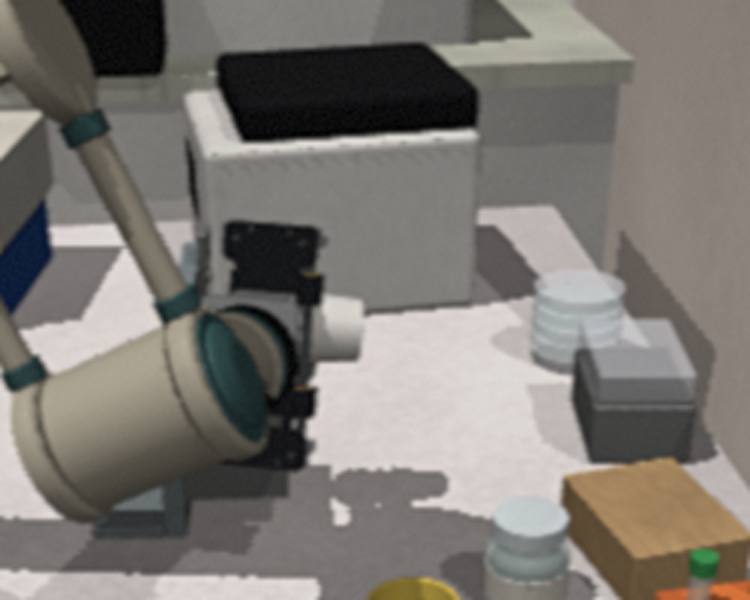

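View pics/p85t.png

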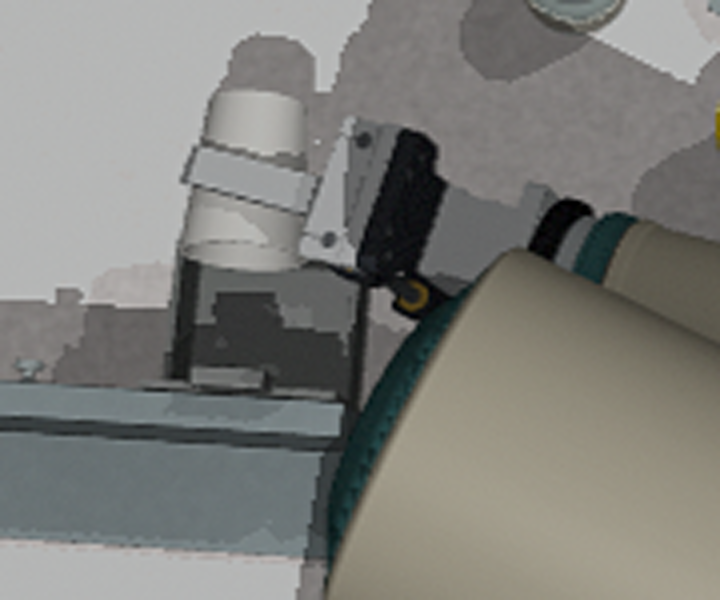

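The beaker is tipped and centred on the bin. The offset in the top picture is perspective. Complete the pour slowly.

Run:
```python
from h import *
for t in(98,108,118,128,138):
    goP(t,.135,.035); 
r.hold(.4); st("138"); snap("side","p138",(220,470,80,280),3); snap("top","p138t",(160,340,200,350),4)
```

```text
138 t 74.81 p [0.5236 0.1932 0.1811] F [ 0.46  0.03 -1.62] op 0.0589
```

View pics/p138.png

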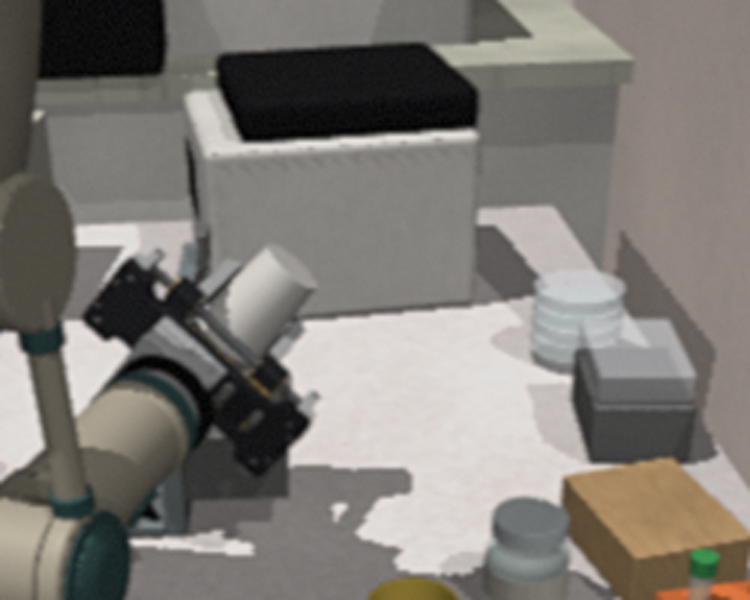

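View pics/p138t.png

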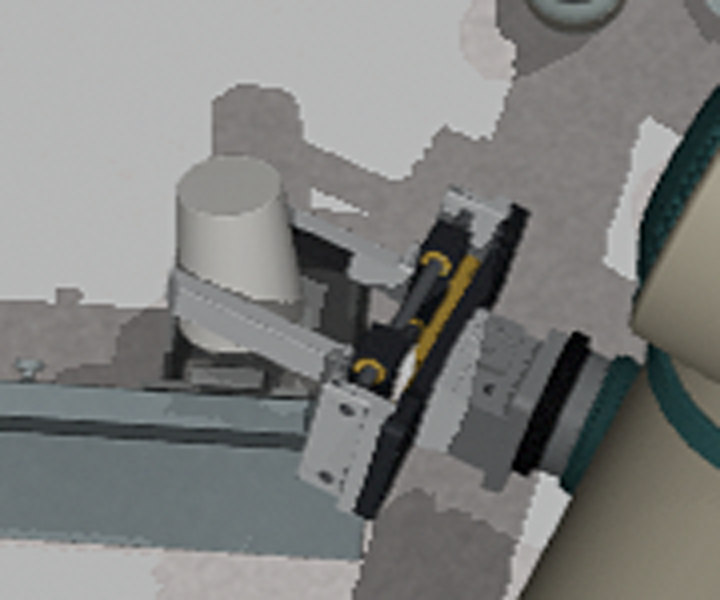

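Run:
```python
from h import *
r.hold(.6)
for t in(126,138): goP(t,.137,.08)
r.hold(.4)
goP(110,.16,.1); goP(80,.22,.12); goP(40,.26,.12); goP(0,.28,.12); r.hold(.2)
snap("side","after_s",(220,470,80,280),3); snap("top","after_t",(150,340,190,340),4); st()
print(marks("cap0_mid","top",8));
```

```text
t 80.36 p [0.5583 0.1913 0.2479] F [ 0.33  0.2  -1.52] op 0.0593
[]
```

View pics/after_t.png

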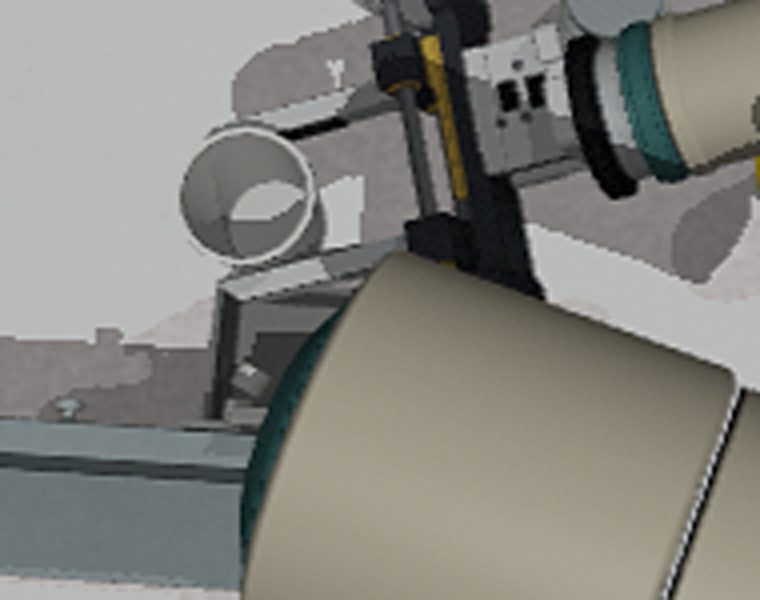

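View pics/after_s.png

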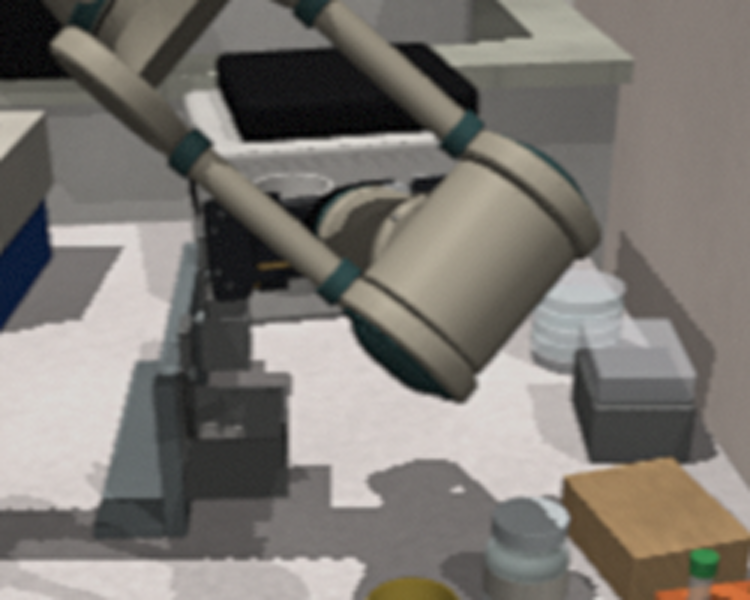

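The beaker is empty: only a lit floor patch shows inside. Caps lie in the bin. Carry the beaker to the mat.

Run:
```python
from h import *
az=np.radians(35)
p,q=tq(beakT(.60,-.15,.19,np.radians(50))); r.move_l(p,rot=q,vel=.18)
p,q=tq(beakT(.489,-.382,.12,az)); r.move_l(p,rot=q,vel=.15); st("over mat")
I={c:snap(c) for c in("top","side")}
for c in I: print(c,"mat",marks("mat_top",c,2),"cap",marks("cap0_mid",c,8),"bin",marks("bin_seat",c,1))
o=cv2.resize(np.ascontiguousarray(I["top"][240:340,190:290,::-1]),None,fx=6,fy=6,interpolation=cv2.INTER_CUBIC); cv2.imwrite("pics/bin_caps.png",o)
cv2.imwrite("pics/s_mat.png",I["side"][:,:,::-1])
```

```text
over mat t 84.42 p [ 0.4846 -0.3846  0.1678] F [-1.1   0.16 -1.35] op 0.0587
top mat [(0.97, array([ 0.489, -0.385,  0.005]))] cap [(0.53, array([0.469, 0.313, 0.13 ])), (0.44, array([0.475, 0.186, 0.049]))] bin [(0.72, array([0.465, 0.208, 0.121]))]
side mat [(0.56, array([ 0.49 , -0.38 ,  0.003])), (0.24, array([0.501, 0.236, 0.047]))] cap [] bin [(0.79, array([0.469, 0.201, 0.126]))]
```

View pics/bin_caps.png

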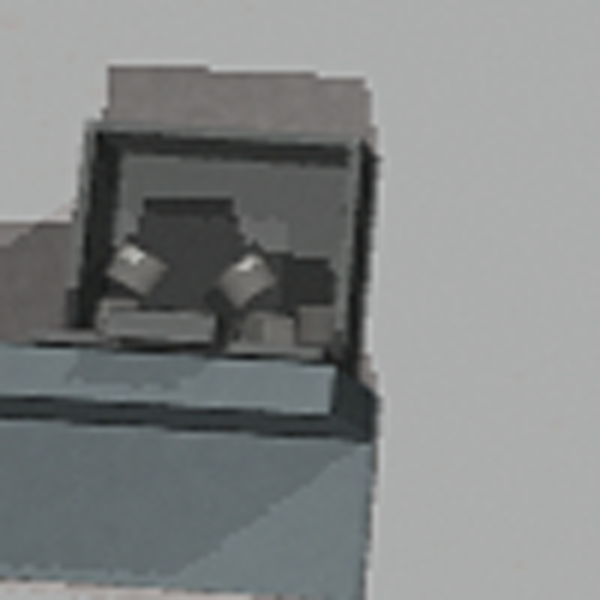

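View pics/s_mat.png

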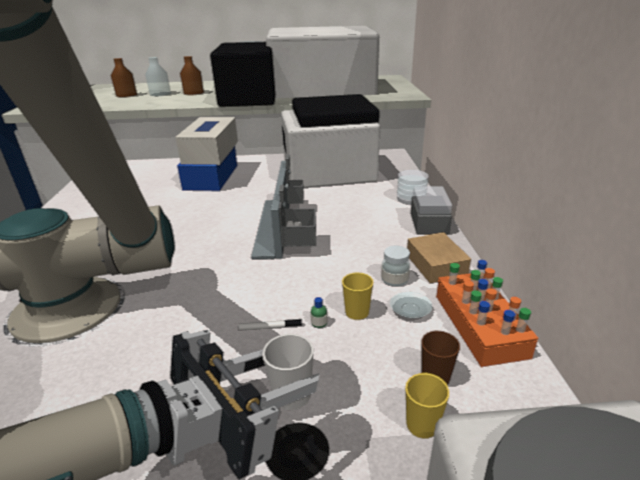

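At least four caps show in the bin, others may be behind the tab, and none are loose on the bench. Set the beaker down.

Run:
```python
from h import *
az=np.radians(35)
r.move_l(tq(beakT(.489,-.382,.02,az))[0],vel=.1)
hit=r.move_l(tq(beakT(.489,-.382,.0005,az))[0],vel=.02,guard=3); st("down %s"%hit)
gripper_to(.085); st("open")
d=np.array([np.cos(az),np.sin(az)])
Tg=Rq(telemetry.current_tool_rot()).apply([0,0,1]); c=cur()
r.move_l(c-Tg*.12,vel=.08); c=cur(); r.move_l([c[0],c[1],.25],vel=.12)
r.move_to([.15,-.5,.33],qdown(-1.3)); st()
I={c:snap(c) for c in("top","side")}
for c in I: print(c,"mat",marks("mat_top",c,2),"beaker",marks("beaker_mid",c,6),"cap",marks("cap0_mid",c,8),"bin",marks("bin_seat",c,1),"B",marks("trayB_seat",c,1))
o=cv2.convertScaleAbs(cv2.resize(np.ascontiguousarray(I["top"][265:325,195:260,::-1]),None,fx=9,fy=9,interpolation=cv2.INTER_CUBIC),alpha=2); cv2.imwrite("pics/bin_caps2.png",o)
cv2.imwrite("pics/t_end.png",I["top"][:,:,::-1]); cv2.imwrite("pics/s_end.png",I["side"][:,:,::-1])
```

```text
down True t 86.77 p [ 0.4843 -0.3853  0.0507] F [-0.55 -1.68  2.73] op 0.0588
open t 87.37 p [ 0.4841 -0.3851  0.0498] F [-0.02 -0.06 -0.7 ] op 0.0853
 t 92.67 p [ 0.1501 -0.4998  0.3294] F [-0.29  0.48 -0.98] op 0.085
top mat [(0.86, array([ 0.488, -0.382,  0.001]))] beaker [(0.88, array([ 0.486, -0.382,  0.041])), (0.87, array([ 0.616, -0.078,  0.041])), (0.87, array([ 0.731, -0.265,  0.037])), (0.64, array([ 0.68 , -0.353,  0.042]))] cap [(0.64, array([ 0.537, -0.101, -0.001])), (0.42, array([0.477, 0.185, 0.05 ]))] bin [(0.63, array([0.464, 0.204, 0.12 ]))] B [(0.73, array([0.476, 0.417, 0.127]))]
side mat [(0.74, array([ 0.49 , -0.383,  0.004]))] beaker [(0.96, array([ 0.617, -0.075,  0.042])), (0.74, array([ 0.686, -0.361,  0.041])), (0.69, array([ 0.489, -0.38 ,  0.045])), (0.55, array([ 0.732, -0.264,  0.041])), (0.51, array([ 0.435, -0.106, -0.   ]))] cap [] bin [(0.59, array([0.467, 0.202, 0.126]))] B [(0.92, array([0.478, 0.423, 0.121]))]
```

View pics/bin_caps2.png

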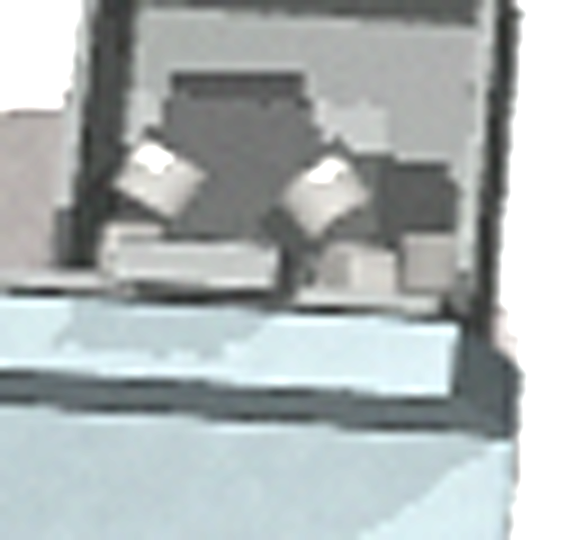

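View pics/t_end.png

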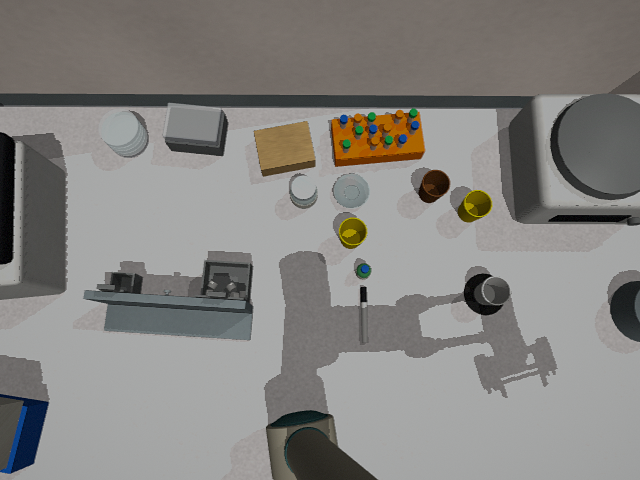

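View pics/s_end.png

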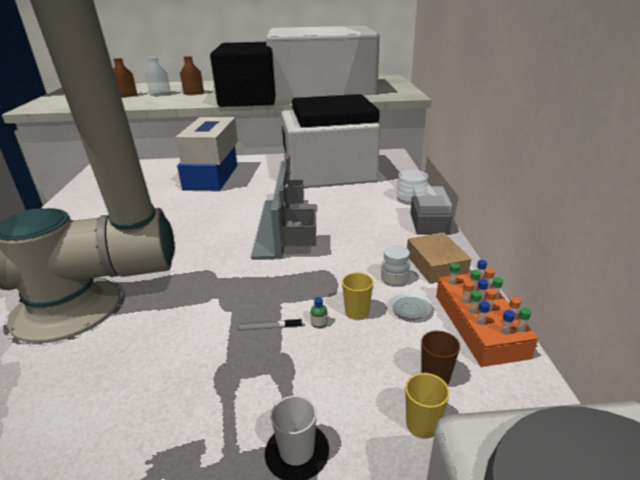

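The beaker stands on the mat. Five caps show in the bin, with a possible sixth at (335,270). I check the inside of the beaker and the bench around the rail.

Run:
```python
import cv2,numpy as np
t=cv2.imread("pics/t_end.png"); s=cv2.imread("pics/s_end.png")
a=cv2.resize(t[270:315,465:520],(500,400),interpolation=cv2.INTER_CUBIC)
b=cv2.convertScaleAbs(cv2.resize(t[280:305,203:250],(750,400),interpolation=cv2.INTER_CUBIC),alpha=2.2)
c=cv2.resize(s[160:260,240:340],(500,500),interpolation=cv2.INTER_CUBIC)
cv2.imwrite("pics/e1.png",a); cv2.imwrite("pics/e2.png",b); cv2.imwrite("pics/e3.png",c)
```

```text
(no output)
```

View pics/e1.png

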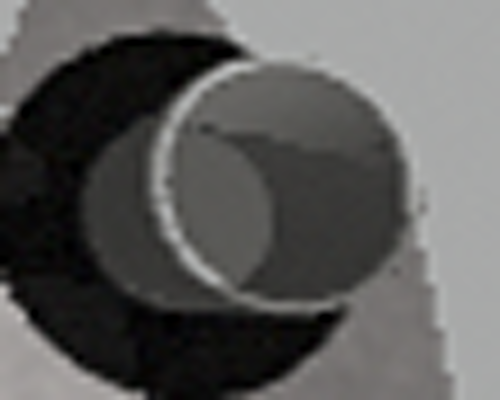

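View pics/e2.png

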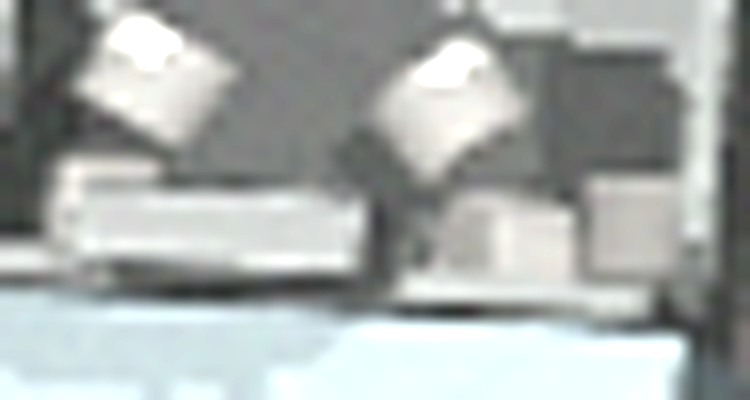

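View pics/e3.png

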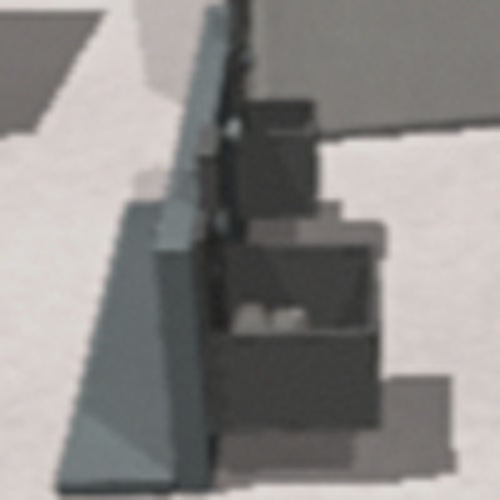

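The beaker is empty (clear floor in the crop). Five caps are visible in the bin and none on the bench or under the bin. The sixth can only be behind the tab, which hides a 36 mm strip where the pile lies. Hand in.

Run:
```python
from h import *
for n in("reagent","dish","jar","marker"): print(n,marks(n,"top",1),marks(n,"side",1))
st(); r.sign_off()
```

```text
reagent [] [(0.89, array([ 0.532, -0.098, -0.004]))]
dish [(0.82, array([ 0.73 , -0.076,  0.003]))] [(0.64, array([ 0.728, -0.076, -0.001]))]
jar [(0.6, array([0.719, 0.035, 0.   ]))] [(0.96, array([ 0.722,  0.03 , -0.002]))]
marker [(0.45, array([ 0.732, -0.077, -0.002]))] [(0.58, array([ 0.436, -0.104,  0.002]))]
 t 93.67 p [ 0.15 -0.5   0.33] F [-0.25 -0.67 -0.85] op 0.0852
the job is handed in; nothing more can be done
```

I handed the job in at about 94 s with every step done, but I could only see five of the six caps in the bin.

- **Trays:** The cap bin hangs on screw0. The only pen tray present, trayB, hangs on screw2. Each slid down to a firm stop and was released. In the last pictures both seat points lie within about 5 mm of their screws, which is close to the camera models' own error.
- **TrayB:** It fell onto its back before my first grasp, and that grasp closed on nothing. I did not check the gripper opening, so I carried an empty gripper to the rail before noticing. I then picked the tray up by its box, turned it upright and hung it.
- **Caps:** The beaker is visibly empty and no cap shows on the bench or under the bin. The sixth is probably behind the bin's tab, which hides part of the pile from the top camera; I could not confirm it.
- **Beaker:** It stands upright on the mat, within about 3 mm of its centre, and the arm is clear of it.
- **Other things on the bench:** The reagent, dish, jar and marker read within a few millimetres of where they started. One low-score reading put the marker at the dish's position. The side camera and the picture contradict that, so I took it for a misdetection.

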